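Load the calibration cylinders into the core logger

ROBOT

A 6-joint arm with a two-finger parallel gripper is mounted at the origin on the work surface. World frame = base frame: x ahead of the robot, y to its left, z up, the work surface at z = 0. Lengths are in m, angles in rad, forces in N, time in s.
With the tool pointing down it reaches from about 0.325 to 0.9 m from the base axis. Payload 6.1 kg.
Tool frame: the origin (TCP) lies at the very end of the fingers, on their centre line; the grasp point (between the pads) lies 19 mm behind it; y points along the fingers, z is the direction in which the jaws open and shut, and the axes are right-handed (so a half turn about y gives the same grasp; the last joint's range is limited). The gripper opens to 87 mm and grips with 3 to 60 N. Pads are 19 mm wide; open, the fingers measure 117 mm over their backs; the gripper's body (75 mm by 190 mm) begins 51 mm behind the grasp point.
Start: joints at [-1.339, 0.22, 1.526, -0, 1.395, -0.126], TCP at [0.219, -0.585, 0.184] pointing down, gripper open.
Joint ranges: [-2.98, 2.98], [-0.91, 2.08], [0.09, 2.57], [-1.24, 4.39], [0.2, 2.65], [-2.68, 2.68]. Speed limits (rad/s): [2.57, 2.57, 3.01, 3.14, 3.14, 3.14].

INTERFACE

Orientations are given as a 3x3 rotation matrix whose columns are the frame's x, y, z axes.
In Python, from workcell import env, cams gives the robot as it stands. The module is installed in compiled form; this text tells all that it offers.
- The arm moves only by the shell command python3 -m handwheel 'ROWS'. ROWS is JSON, a list of rows, each an object with "twist": the turn, a rotation vector about the tool's x, y, z in degrees, a list of three; "translation": the shift along the tool's x, y, z in m, a list of three; "fingers": the closure, from -1 (fully open) to 1 (shut), so that 0 is half open. A call has exactly 10 rows; each row shifts and turns the commanded pose from where the row before left it, along the tool's axes as they then stand; what a row does not reach is not made up. A row lasts 1/10 s, in which the tool goes at most 50 mm and 8.59 degrees, less where a joint would pass 70% of its speed; a pose out of reach is approached as far as the arm can. A call is refused whole if a number of a shift passes 0.05 or a number of a turn 8.59, either way. A call with a gripper value outside its range is refused whole. The fingers move at their own pace and stop on an object; the grip force is fixed at half the most. Time passes only in rows, so rows that do not move let the fingers close, or fill a call up. It gives the time, the measured TCP pose, the force and the opening at its end, in the units of the state.
- env.observe(): the state, without advancing time (a new reading comes with each control period).
- cams.grab_frame(name): name is "scene" or "top" or "wrist"; returns (picture, depth): 384x512x3 uint8, red, green, blue; 384x512 float32, m along the optical axis (not along the pixel's ray), 0 where there is no reading.
- cams.camera_model(name): a dict with "camera_matrix" (3x3 intrinsics, pixels), "R" (3x3) and "t" (3): a world point X has camera coordinates R X + t. Camera axes: x right, y down, z forward; pixel columns grow to the right and rows downward; lengths in m; the calibration is good to about 2 mm. A picture is of the moment at which its call begins: read the wrist's pose just before it. camera_model takes no time and is no camera call; for the wrist camera it gives the pose at the moment of the call.
- env.finish_job(): hands the job in, once; it reports no verdict.
The state is a dict: "time_s": time; "joint_positions": joint angles; "qd": joint speeds; "effort": joint torques, N m; "position": TCP position; "tool_rot": TCP orientation; "wrist_force": force on the tool from outside, world axes, zero at the start; "ft_torque": the same for the moment, N m; "gripper_width": finger opening in m.
Only numpy, scipy, OpenCV 4.12 (cv2) and the standard library are available. Lean on these libraries where they do the work, as an engineer would, in place of code of your own. Each camera call takes 0.05 s, during which the arm holds its last target.

TASK

Set the core logger up for a calibration run: lift out the dust panel that stands in front of it and lean it squarely on the middle of the panel rest, lower edge just behind the lip and back against the bar. Pull out the sample tray and lay every aluminium cylinder from the cradle in its own pocket, the longest in the left-hand pocket and so on down to the shortest on the right (the pocket of a missing length stays empty). Then push the tray fully home and press the start button; leave the other things on the desk where they are.

Things in the scene. Friction and masses are not known exactly. Their poses are not given: they have to be found in the camera images.
- logger: core logger: white housing 280 mm deep, 264 wide, open in front, on an aluminium bed 20 high that reaches 200 out before it. Origin: middle of the foot of the housing's front face, on the table; x into the housing (away from the robot), y left, z up. Its front 130 mm is 105 high, the rest 220. A groove along y, 11 wide, 20 deep, 75 mm before the face, holds the dust panel at the start
- tray (a joint): slide of the sample tray: 0 = fully in (front plate flush with the housing's face), 0.182 m = fully out towards the robot (along -x of the logger). Friction 2 N; it stays where it is left, and its handle meets the dust panel after about 16 mm while the panel is in the groove
- tray_handle (a point): middle of the tray's handle, a level steel bar 100 mm long along y and about 10 mm thick, 50 mm in front of the tray's front plate and 72 mm above the table; free to be pinched from above across x when the panel is gone. Moves with the tray; axes as the logger's
- start_button_top (a point): top centre of the round start button (30 mm across, pointing up, 123 mm above the table) on the front part of the housing's top. It is pressed straight down
- start_button (a joint): travel of the start button: 0 = up, 0.006 m = fully pressed (about 5 N); acts past half-way, springs back
- panel: dust panel, a flat plain grey plastic slab 8 mm thick (x), 224 mm wide (y), 120 mm high (z), about 0.24 kg. Origin: middle of its lower edge face. Starts upright in the groove of the logger's bed, its lower edge on the table, so that its top edge is 120 mm above the table
- panel_center (a point): centre of the dust panel, 60 mm above its lower edge
- rest: dark steel stand, fixed: base plate 6 mm thick, 190 wide (y), x -30 to 90 mm; a lip along y (x -12 to -6 mm, 8 mm above the plate); behind it a level round bar, 10 mm thick, 160 long along y, axis at x = 27, 68 mm above the table. Origin: on the table, at the place of the panel's lower edge; x points from lip to bar. A panel standing behind the lip with its back on the bar leans 18 degrees, less if it stands farther back
- cradle: black cradle for the cylinders, fixed: base 176 (x) by 276 mm (y), floor 6 mm above the table, walls 34 (x ends, 166 mm apart inside) and 42 mm (y ends) high. Two zigzag ribs 8 mm wide at x = -26 and 26 form four V troughs 15 deep along x at y = 90, 30, -30, -90 mm; else open to the floor. Origin: middle of its underside. A cylinder in a trough has its axis 37 mm above the table
- cyl1_center (a point): centre of the longest cylinder: plain aluminium, 30 mm diameter, 158 mm long, 0.30 kg; its axis is x. Lies along the cradle's x in any of the troughs; may be absent
- cyl2_center (a point): centre of the second longest cylinder: plain aluminium, 30 mm diameter, 142 mm long, 0.27 kg; its axis is x. Lies along the cradle's x in any of the troughs; may be absent
- cyl3_center (a point): centre of the third longest cylinder: plain aluminium, 30 mm diameter, 126 mm long, 0.24 kg; its axis is x. Lies along the cradle's x in any of the troughs; may be absent
- cyl4_center (a point): centre of the shortest cylinder: plain aluminium, 30 mm diameter, 110 mm long, 0.21 kg; its axis is x. Lies along the cradle's x in any of the troughs; may be absent
- pocket1 (a point): pocket 1 of the tray, counted from the left (+y): where the centre of a cylinder lying in it comes, axis along x (x, y, z as the logger's), 57 mm above the table. A V trough on two ribs 8 mm wide at x = -26 and 26, open beside them to the floor 31 mm below; end stops 174 mm apart for the 158 mm cylinder. Pitch 60 mm. Moves with the tray: 99 mm inside the face when in, 83 before it when out
- pocket2 (a point): pocket 2 of the tray, counted from the left (+y): where the centre of a cylinder lying in it comes, axis along x (x, y, z as the logger's), 57 mm above the table. A V trough on two ribs 8 mm wide at x = -26 and 26, open beside them to the floor 31 mm below; end stops 158 mm apart for the 142 mm cylinder. Pitch 60 mm. Moves with the tray: 99 mm inside the face when in, 83 before it when out
- pocket3 (a point): pocket 3 of the tray, counted from the left (+y): where the centre of a cylinder lying in it comes, axis along x (x, y, z as the logger's), 57 mm above the table. A V trough on two ribs 8 mm wide at x = -26 and 26, open beside them to the floor 31 mm below; end stops 142 mm apart for the 126 mm cylinder. Pitch 60 mm. Moves with the tray: 99 mm inside the face when in, 83 before it when out
- pocket4 (a point): pocket 4 of the tray, counted from the left (+y): where the centre of a cylinder lying in it comes, axis along x (x, y, z as the logger's), 57 mm above the table. A V trough on two ribs 8 mm wide at x = -26 and 26, open beside them to the floor 31 mm below; end stops 126 mm apart for the 110 mm cylinder. Pitch 60 mm. Moves with the tray: 99 mm inside the face when in, 83 before it when out
- bottle: clear couplant bottle, 60 mm across, 160 mm high, standing; origin under its centre. Not part of the job
- mouse: black computer mouse, 105 by 60 by 34 mm; origin under its centre. Not part of the job
- calliper: steel calliper lying flat, 220 mm long; origin under its centre. Not part of the job
- tape: roll of tape lying flat, 96 mm across, 24 mm high; origin under its centre. Not part of the job
Mind the look-alikes: they are no part of the job. What is shaped like the part that bears cyl1_center but green or purple is not meant.

How it is judged:
On the way, in this order (a step that is already met when the one before it is completed fails the run):
1. the dust panel leans on the rest, let go (x of panel in the frame of rest between -0.006 and 0.014 m and y of panel in the frame of rest between -0.05 and 0.05 m and z of panel in the frame of rest between 0 and 0.012 m and angle between panel's own z axis and vertical between 0.12 and 0.5 rad and angle between the y axis of panel and the y axis of rest, either way round below 0.15 rad and contact force between panel and rest above 0.1 N and contact force between the fingers and panel below 0.05 N and linear speed of panel below 0.02 m/s), for 0.3 s.
2. with the tray pulled out, every cylinder lies in its own pocket (value of joint tray above 0.1 m and x of cyl1_center in the frame of pocket1 between -0.014 and 0.014 m and y of cyl1_center in the frame of pocket1 between -0.006 and 0.006 m and z of cyl1_center in the frame of pocket1 between -0.005 and 0.005 m and angle between the x axis of cyl1_center and the x axis of pocket1, either way round below 0.1 rad and x of cyl2_center in the frame of pocket2 between -0.014 and 0.014 m and y of cyl2_center in the frame of pocket2 between -0.006 and 0.006 m and z of cyl2_center in the frame of pocket2 between -0.005 and 0.005 m and angle between the x axis of cyl2_center and the x axis of pocket2, either way round below 0.1 rad and x of cyl3_center in the frame of pocket3 between -0.014 and 0.014 m and y of cyl3_center in the frame of pocket3 between -0.006 and 0.006 m and z of cyl3_center in the frame of pocket3 between -0.005 and 0.005 m and angle between the x axis of cyl3_center and the x axis of pocket3, either way round below 0.1 rad and x of cyl4_center in the frame of pocket4 between -0.014 and 0.014 m and y of cyl4_center in the frame of pocket4 between -0.006 and 0.006 m and z of cyl4_center in the frame of pocket4 between -0.005 and 0.005 m and angle between the x axis of cyl4_center and the x axis of pocket4, either way round below 0.1 rad), for 0.2 s.
3. the tray is fully home with the cylinders in their pockets (value of joint tray below 0.006 m and x of cyl1_center in the frame of pocket1 between -0.014 and 0.014 m and y of cyl1_center in the frame of pocket1 between -0.006 and 0.006 m and z of cyl1_center in the frame of pocket1 between -0.005 and 0.005 m and angle between the x axis of cyl1_center and the x axis of pocket1, either way round below 0.1 rad and x of cyl2_center in the frame of pocket2 between -0.014 and 0.014 m and y of cyl2_center in the frame of pocket2 between -0.006 and 0.006 m and z of cyl2_center in the frame of pocket2 between -0.005 and 0.005 m and angle between the x axis of cyl2_center and the x axis of pocket2, either way round below 0.1 rad and x of cyl3_center in the frame of pocket3 between -0.014 and 0.014 m and y of cyl3_center in the frame of pocket3 between -0.006 and 0.006 m and z of cyl3_center in the frame of pocket3 between -0.005 and 0.005 m and angle between the x axis of cyl3_center and the x axis of pocket3, either way round below 0.1 rad and x of cyl4_center in the frame of pocket4 between -0.014 and 0.014 m and y of cyl4_center in the frame of pocket4 between -0.006 and 0.006 m and z of cyl4_center in the frame of pocket4 between -0.005 and 0.005 m and angle between the x axis of cyl4_center and the x axis of pocket4, either way round below 0.1 rad), for 0.2 s.
4. the start button is pressed with the tray home (value of joint tray below 0.006 m and value of joint start_button above 0.003 m), for 0.05 s.
At the end, for the whole second after the job is handed in: Panel leaning still on the rest, lower edge within 14 mm behind the lip, 50 mm of centre, 8 deg of square, 7-29 deg off upright. Each cylinder in its own pocket: 14 mm along, 6 mm across, 5 mm in height, 6 deg. Tray home within 6 mm, button up again (all of step 1 and all of step 3 and value of joint start_button below 0.002 m); the robot touches nothing.
It fails at once if the bottle is knocked over (angle between bottle's own z axis and vertical above 0.5 rad).
It fails at once if another thing on the desk is moved more than 5 cm (distance of any of bottle, mouse, calliper, tape from where it was at the start of the episode above 0.05 m).
Of cyl1, cyl2, cyl3, cyl4 only 2 to 4 are there at a start; the rules pass over those that are not, and their reading is None.
At some moment in a run one of cyl1, cyl2, cyl3, cyl4 may be knocked a few centimetres aside while the robot is not near it.
It also fails if it takes over 210 s, if anything falls off the work surface, if the arm or the gripper's body presses on something with over 40 N, if the wrist force passes 120 N, or if a joint passes its speed limit or range.

## Working session

There is one attempt and no reset: what is moved stays moved. The work goes in short steps, Python scripts to look and compute and a shell command to move; the robot and the scene stay as the last step left them, time stands still between calls to the robot, and variables do not carry over. Pictures are saved under pics/ and viewed, and the job is handed in when it is done.

```bash
mkdir -p pics; cat > h.py <<'E'
import numpy as np, cv2
from workcell import env, cams
def save(n,img,s=None):
    if s: img=cv2.resize(img,None,fx=s,fy=s,interpolation=cv2.INTER_CUBIC)
    cv2.imwrite(f'pics/{n}.png',img[:,:,::-1])
def pts(depth,m):
    K=np.array(m['camera_matrix']);R=np.array(m['R']);t=np.array(m['t'])
    v,u=np.mgrid[0:depth.shape[0],0:depth.shape[1]]
    c=np.stack([(u-K[0,2])/K[0,0]*depth,(v-K[1,2])/K[1,1]*depth,depth],-1)
    return (c-t)@R
def ray(u,v,m,z):
    K=np.array(m['camera_matrix']);R=np.array(m['R']);t=np.array(m['t'])
    d=R.T@np.linalg.inv(K)@np.array([u,v,1.]);o=-R.T@t
    return o+d*(z-o[2])/d[2]
def proj(X,m):
    K=np.array(m['camera_matrix']);c=np.array(m['R'])@np.array(X)+np.array(m['t']);p=K@c
    return p[:2]/p[2]
def st():
    s=env.observe();print(s['time_s'],np.round(s['position'],4),np.round(s['tool_rot'],3).tolist(),np.round(s['wrist_force'],1),s['gripper_width'],np.round(s['joint_positions'],2));return s
E
python3 - <<'E'
from h import *
st()
for n in ['top','scene']:
    i,d=cams.grab_frame(n);m=cams.camera_model(n);save(n+'0',i,1.5);np.savez(n+'0.npz',i=i,d=d,**m)
    print(n,np.round(np.array(m['R']),3).tolist(),np.round(m['t'],3),np.round(m['camera_matrix'],1).tolist(),d.min(),d.max())
E
```

```text
0.0 [ 0.2187 -0.5847  0.1829] [[-0.937, -0.0, 0.35], [-0.35, 0.002, -0.937], [-0.0, -1.0, -0.002]] [ 0.8 -0.3 -1.1] 0.08718992053534341 [-1.34  0.22  1.53  0.    1.39 -0.13]
top [[0.027, -1.0, 0.009], [-0.995, -0.028, -0.096], [0.096, -0.007, -0.995]] [-0.006  0.532  1.119] [[392.0, 0.0, 253.7], [0.0, 392.0, 186.2], [0.0, 0.0, 1.0]] 0.0 2.041201
scene [[-0.976, 0.216, 0.017], [0.151, 0.733, -0.664], [-0.156, -0.645, -0.748]] [ 0.522 -0.     1.142] [[349.1, 0.0, 261.4], [0.0, 349.1, 189.2], [0.0, 0.0, 1.0]] 0.0 2.9113874
```

```bash
ls -la . ; ls pics
```

```text
total 2712
drwxr-xr-x  3 agent agent    4096 Dec  6 21:26 .
drwxr-xr-x 23 root  root     4096 Dec  6 21:25 ..
-rw-r--r--  1 agent agent     939 Dec  6 21:26 h.py
drwxr-xr-x  2 agent agent    4096 Dec  6 21:26 pics
-rw-r--r--  1 agent agent 1377640 Dec  6 21:26 scene0.npz
-rw-r--r--  1 agent agent 1377640 Dec  6 21:26 top0.npz
scene0.png
top0.png
```

View pics/top0.png

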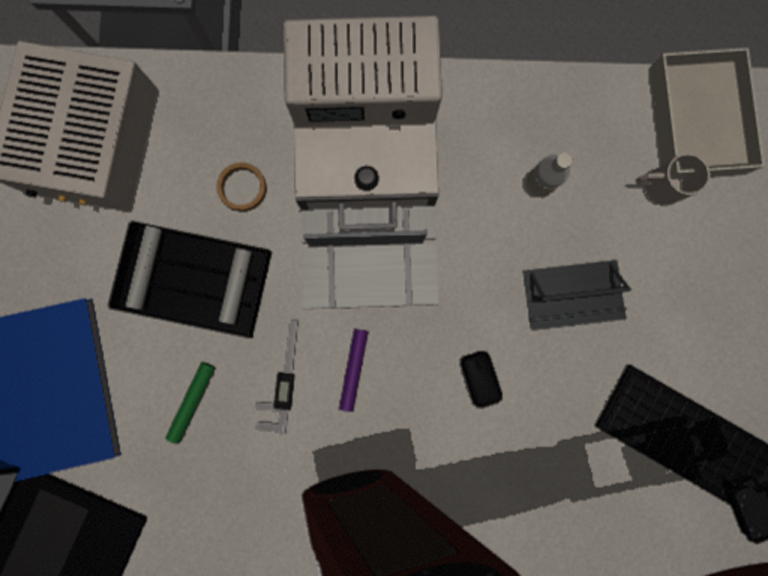

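View pics/scene0.png

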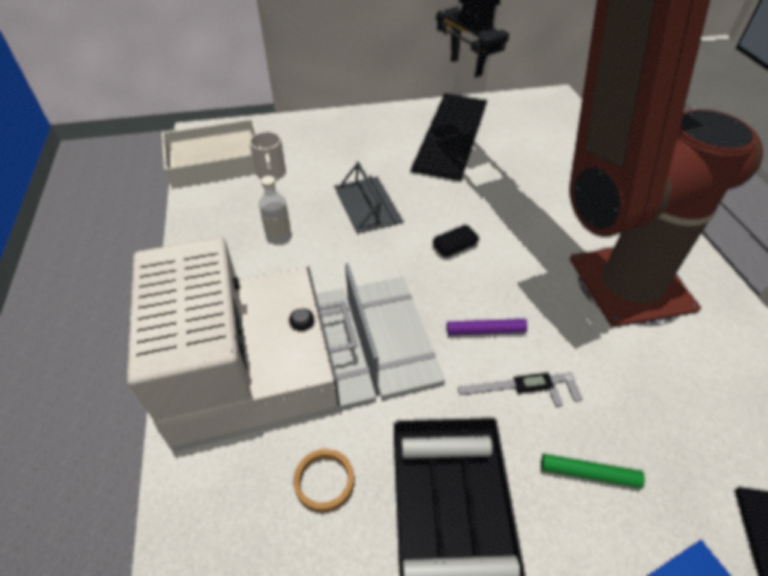

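```bash
python3 - <<'E'
from h import *
z=np.load('top0.npz');i,d=z['i'],z['d'];m={k:z[k] for k in ['camera_matrix','R','t']}
save('logc',i[120:215,190:300],7); save('restc',i[160:230,335:435],8); save('cradc',i[140:230,65:190],6)
P=pts(d,m)
t=P[220:300,120:260,2];print('table z',np.median(t[d[220:300,120:260]>0]))
# heights at chosen pixels
for n,(u,v) in dict(panel=(243,159),bed=(245,185),logtop=(250,105),handle=(246,151),btn=(244,118),cylL=(95,178),cylR=(157,190),crfloor=(125,185),restbase=(385,205),bar=(385,193)).items(): print(n,np.round(P[v,u],4))
z=np.load('scene0.npz');i=z['i'];save('screst',i[95:165,215:275],9)
E
```

```text
table z 0.00046398749027359317
panel [0.6003 0.0408 0.0949]
bed [0.5355 0.0343 0.0231]
logtop [0.7501 0.0257 0.1064]
handle [0.6264 0.0335 0.0759]
btn [0.7073 0.0407 0.1263]
cylL [0.541  0.463  0.0477]
cylR [0.5113 0.2838 0.0507]
crfloor [0.5271 0.3898 0.0058]
restbase [ 0.4893 -0.3825  0.0053]
bar [ 0.5252 -0.383   0.0042]
```

View pics/logc.png

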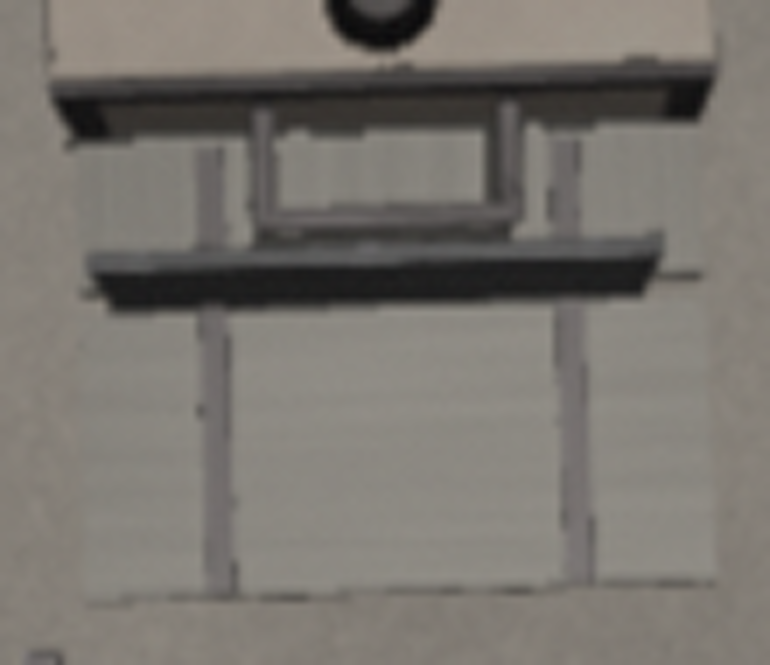

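View pics/restc.png

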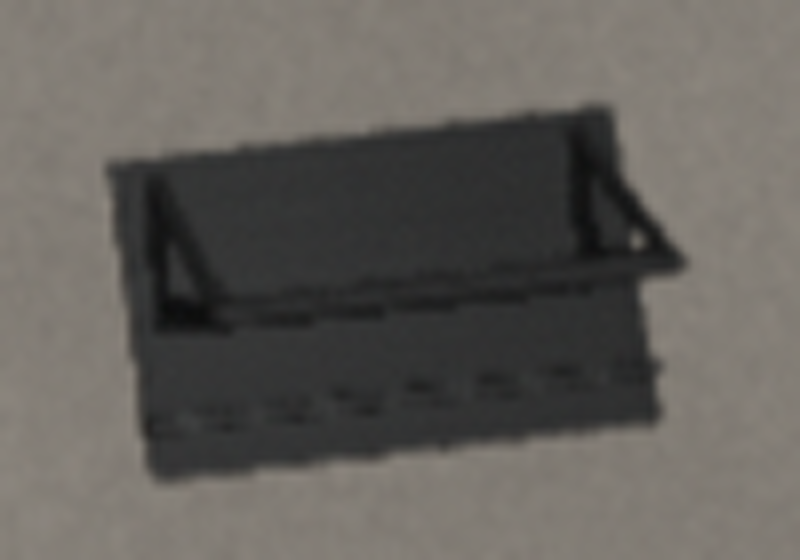

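View pics/cradc.png

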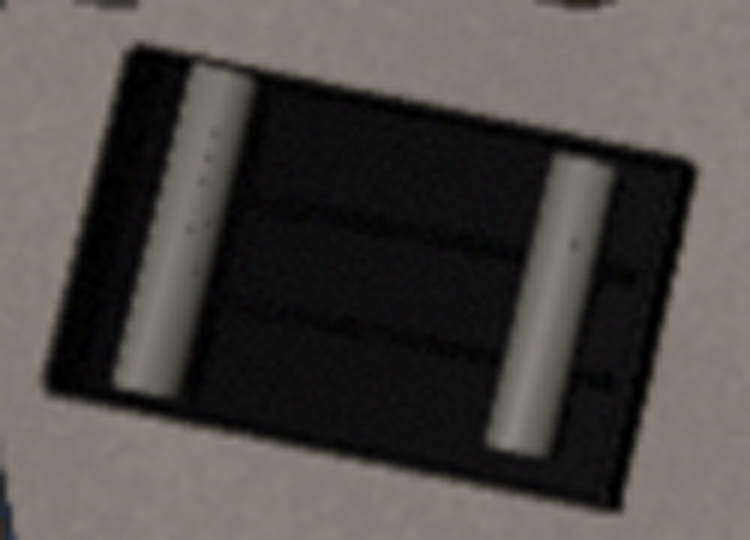

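View pics/screst.png

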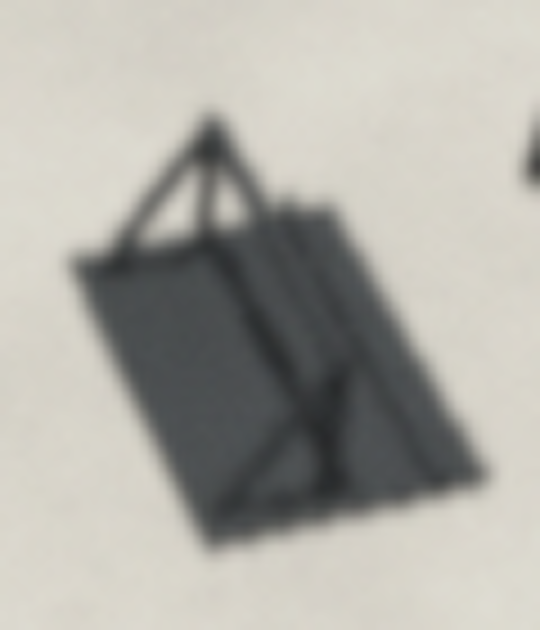

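```bash
cat > m1.py <<'E'
from h import *
z=np.load('top0.npz');i,d=z['i'],z['d'];m={k:z[k] for k in ['camera_matrix','R','t']}
hsv=cv2.cvtColor(i,cv2.COLOR_RGB2HSV);g=cv2.cvtColor(i,cv2.COLOR_RGB2GRAY)
def R(p,z): return ray(p[0],p[1],m,z)[:2]
def frame_from_rect(mask,z,off):
    c,_=cv2.findContours(mask,cv2.RETR_EXTERNAL,cv2.CHAIN_APPROX_NONE);c=max(c,key=cv2.contourArea)
    w=np.array([R(p,z) for p in c[:,0]+np.array(off)],np.float32)*1000
    return cv2.minAreaRect(w)
# cylinders
roi=(slice(140,230),slice(65,190));off=(65,140)
mk=((g[roi]>75)&(g[roi]<255)).astype(np.uint8)
dark=(g[roi]<75).astype(np.uint8)
dark=cv2.morphologyEx(dark,cv2.MORPH_CLOSE,np.ones((25,25)))
dk=(g[roi]<70).astype(np.uint8)
c,_=cv2.findContours(dk,cv2.RETR_EXTERNAL,cv2.CHAIN_APPROX_NONE);c=max(c,key=cv2.contourArea)
hull=np.zeros_like(dk);cv2.fillConvexPoly(hull,cv2.convexHull(c),1)
print('cradle rect z.04',frame_from_rect(hull,0.036,off))
inner=cv2.erode(hull,np.ones((3,3)))
n,l,s,ce=cv2.connectedComponentsWithStats(inner&(g[roi]>75).astype(np.uint8))
for k in range(1,n):
    if s[k,4]>100: print('cyl',s[k],frame_from_rect((l==k).astype(np.uint8),0.040,off))
# rest corners
f=lambda p,o,sc:(p[0]/sc+o[0]-.5+.5/sc,p[1]/sc+o[1]-.5+.5/sc)
for nm,p in dict(TL=(110,165),TR=(608,108),BR=(658,420),BL=(155,478)).items(): print('rest',nm,R(f(p,(335,160),8),0.006))
for nm,p,h in [('barL',(215,310),.073),('barR',(680,265),.073),('lipL',(150,425),.014),('lipR',(655,367),.014)]: print(nm,R(f(p,(335,160),8),h))
for nm,p,h in [('bedL',(85,603),.02),('bedR',(717,583),.02),('panL',(88,258),.12),('panR',(662,236),.12),('panfL',(92,272),.12),('panfR',(660,256),.12),('faceL',(50,82),.105),('faceR',(717,66),.105),('hL',(258,213),.077),('hR',(520,208),.077),('hL2',(258,235),.077),('hR2',(520,226),.077),('btn',(381,-2),.123)]: print(nm,np.round(R(f(p,(190,120),7),h),4))
E
python3 m1.py
```

```text
cradle rect z.04 ((522.8380126953125, 375.7129821777344), (287.29156494140625, 176.6614227294922), 79.67340087890625)
cyl [ 19  11  22  55 506] ((542.7413940429688, 467.0915222167969), (26.890636444091797, 158.58859252929688), 79.34725952148438)
cyl [ 81  26  20  50 462] ((511.93768310546875, 289.09375), (27.15428924560547, 143.094482421875), 79.68645477294922)
rest TL [ 0.56026242 -0.2729186 ]
rest TR [ 0.5870101  -0.45941783]
rest BR [ 0.4709728  -0.47670057]
rest BL [ 0.44443391 -0.29004547]
barL [ 0.50230501 -0.29319017]
barR [ 0.52268544 -0.45662192]
lipL [ 0.4636337 -0.2860361]
lipR [ 0.49011642 -0.47243478]
bedL [0.4715 0.1587]
bedR [ 0.4872 -0.1046]
panL [0.5999 0.1505]
panR [ 0.6149 -0.0704]
panfL [0.5945 0.1487]
panfR [ 0.6071 -0.0698]
faceL [0.672  0.1701]
faceR [ 0.6862 -0.092 ]
hL [0.6275 0.0885]
hR [ 0.6326 -0.0166]
hL2 [0.6185 0.0882]
hR2 [ 0.6253 -0.0168]
btn [0.7047 0.0407]
```

```bash
python3 -m handwheel '[{"twist":[0,-8,0],"translation":[0,-0.01,0],"fingers":-1},{"twist":[0,-8,0],"translation":[0,-0.01,0],"fingers":-1},{"twist":[0,-8,0],"translation":[0,-0.01,0],"fingers":-1},{"twist":[0,-8,0],"translation":[0,-0.01,0],"fingers":-1},{"twist":[0,-8,0],"translation":[0,-0.01,0],"fingers":-1},{"twist":[0,-8,0],"translation":[0,-0.01,0],"fingers":-1},{"twist":[0,-8,0],"translation":[0,-0.01,0],"fingers":-1},{"twist":[0,-8,0],"translation":[0,-0.01,0],"fingers":-1},{"twist":[0,-8,0],"translation":[0,-0.01,0],"fingers":-1},{"twist":[0,-1,0],"translation":[0,0,0],"fingers":-1}]'; python3 -c "
from h import *
st()"
```

```text
time_s: 1.1
position: [0.219, -0.586, 0.2753]
tool_rot: [[0.063, 0.0, 0.998], [-0.998, -0.002, 0.063], [0.002, -1.0, 0.0]]
wrist_force: [0.6, 0.1, 0.4]
gripper_width: 0.087
1.1 [ 0.219  -0.586   0.2753] [[0.063, 0.0, 0.998], [-0.998, -0.002, 0.063], [0.002, -1.0, 0.0]] [0.6 0.1 0.4] 0.08701366503343581 [-1.34  0.18  1.41 -0.    1.56 -1.4 ]
```

```bash
python3 -m handwheel '[{"twist":[0,0,0],"translation":[-0.04,0,0.028],"fingers":-1},{"twist":[0,0,0],"translation":[-0.04,0,0.028],"fingers":-1},{"twist":[0,0,0],"translation":[-0.04,0,0.028],"fingers":-1},{"twist":[0,0,0],"translation":[-0.04,0,0.028],"fingers":-1},{"twist":[0,0,0],"translation":[-0.04,0,0.028],"fingers":-1},{"twist":[0,0,0],"translation":[-0.04,0,0.028],"fingers":-1},{"twist":[0,0,0],"translation":[-0.04,0,0.028],"fingers":-1},{"twist":[0,0,0],"translation":[-0.04,0,0.028],"fingers":-1},{"twist":[0,0,0],"translation":[-0.04,0,0.028],"fingers":-1},{"twist":[0,0,0],"translation":[-0.04,0,0.028],"fingers":-1}]'; python3 -m handwheel '[{"twist":[0,0,0],"translation":[-0.04,0,0.028],"fingers":-1},{"twist":[0,0,0],"translation":[-0.04,0,0.028],"fingers":-1},{"twist":[0,0,0],"translation":[-0.04,0,0.028],"fingers":-1},{"twist":[0,0,0],"translation":[-0.04,0,0.028],"fingers":-1},{"twist":[0,0,0],"translation":[-0.04,0,0.028],"fingers":-1},{"twist":[0,0,0],"translation":[0,0,0],"fingers":-1},{"twist":[0,0,0],"translation":[0,0,0],"fingers":-1},{"twist":[0,0,0],"translation":[0,0,0],"fingers":-1},{"twist":[0,0,0],"translation":[0,0,0],"fingers":-1},{"twist":[0,0,0],"translation":[0,0,0],"fingers":-1}]';  python3 - <<'E'
from h import *
st()
m=cams.camera_model('wrist');i,d=cams.grab_frame('wrist');save('w1',i,1.5);np.savez('w1.npz',i=i,d=d,**m)
print(np.round(m['R'],3).tolist(),m['t'],m['camera_matrix'])
E
```

```text
time_s: 2.1
position: [0.4743, -0.167, 0.2733]
tool_rot: [[0.057, -0.001, 0.998], [-0.998, 0.0, 0.057], [-0.0, -1.0, -0.001]]
wrist_force: [1.5, -0.0, 0.6]
gripper_width: 0.0871
time_s: 3.1
position: [0.6012, 0.0378, 0.2744]
tool_rot: [[0.059, 0.0, 0.998], [-0.998, -0.0, 0.059], [0.0, -1.0, 0.0]]
wrist_force: [0.7, 0.0, 0.0]
gripper_width: 0.087
3.1 [0.6012 0.0378 0.2744] [[0.059, 0.0, 0.998], [-0.998, -0.0, 0.059], [0.0, -1.0, 0.0]] [0.7 0.  0. ] 0.08695840160621772 [-0.07  0.12  1.47 -0.    1.55 -0.13]
[[0.998, 0.059, -0.0], [0.057, -0.968, 0.246], [0.014, -0.245, -0.969]] [-0.60208879 -0.04940414  0.47768078] [[320.87331212   0.         253.04820612]
 [  0.         320.87331212 192.26277573]
 [  0.           0.           1.        ]]
```

View pics/w1.png

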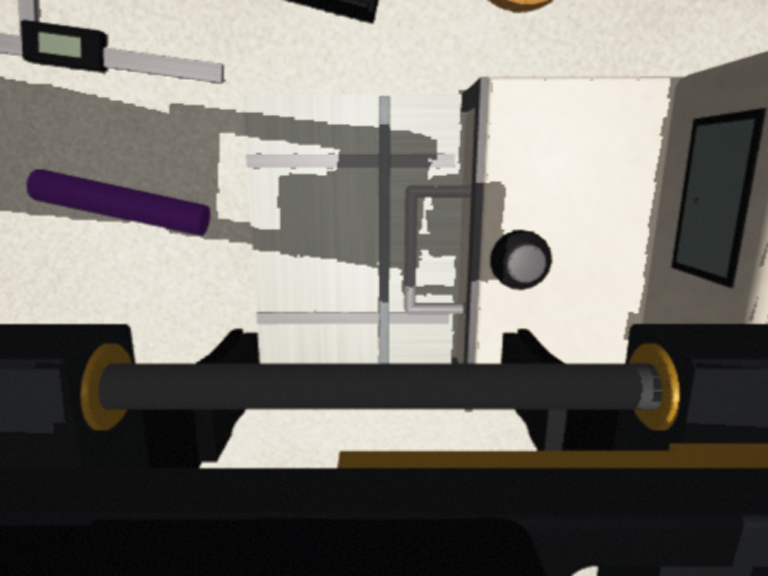

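```bash
python3 - <<'E'
from h import *
z=np.load('w1.npz');i,d=z['i'],z['d'];m={k:z[k] for k in ['camera_matrix','R','t']}
save('w1c',i[55:245,150:360],3.5)
P=pts(d,m)
for r in range(70,240,12):
    s=P[r,225:285];k=(s[:,2]>.11)&(s[:,2]<.13)
    g=i[r,225:285].astype(int).sum(1)
    if k.any(): print(r,np.flatnonzero(k)[[0,-1]]+225,np.round(np.median(s[k],0),4))
print(ray(384/1.5,97/1.5,m,.12),ray(477/1.5,78/1.5,m,.105),ray(525/1.5,262/1.5,m,.123))
print(proj([0.604,0.04,.12],m))
E
```

```text
70 [253 260] [0.5982 0.1461 0.1194]
82 [253 260] [0.5989 0.1342 0.12  ]
94 [253 259] [0.5991 0.1221 0.12  ]
106 [253 259] [0.5999 0.1099 0.1201]
118 [253 259] [0.6006 0.0974 0.1194]
130 [253 259] [0.6014 0.0846 0.1195]
142 [253 259] [0.6022 0.0718 0.1205]
154 [253 259] [0.603  0.0587 0.1209]
166 [253 259] [0.6038 0.0453 0.121 ]
178 [253 259] [0.6046 0.0315 0.1196]
190 [253 259] [0.6055 0.0176 0.1204]
202 [253 259] [0.6063 0.0034 0.1199]
214 [253 259] [ 0.6072 -0.0109  0.1202]
226 [253 259] [ 0.6082 -0.0258  0.1202]
238 [253 259] [ 0.609  -0.041   0.1196]
[0.59734574 0.15118788 0.12      ] [0.66288263 0.16973438 0.105     ] [0.70909847 0.04205605 0.123     ]
[255.89793515 170.56190056]
```

View pics/w1c.png

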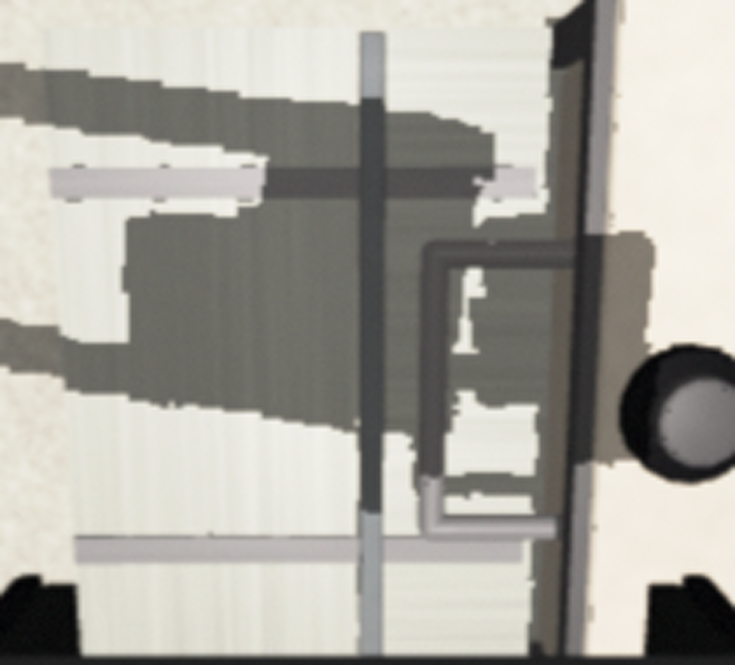

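```bash
python3 -m handwheel '[{"twist":[0,0,0],"translation":[0,0.02,0.003],"fingers":-1},{"twist":[0,0,0],"translation":[0,0.025,0],"fingers":-1},{"twist":[0,0,0],"translation":[0,0.025,0],"fingers":-1},{"twist":[0,0,0],"translation":[0,0.025,0],"fingers":-1},{"twist":[0,0,0],"translation":[0,0.025,0],"fingers":-1},{"twist":[0,0,0],"translation":[0,0.02,0],"fingers":-1},{"twist":[0,0,0],"translation":[0,0.02,0],"fingers":-1},{"twist":[0,0,0],"translation":[0,0.015,0],"fingers":-1},{"twist":[0,0,0],"translation":[0,0.012,0],"fingers":-1},{"twist":[0,0,0],"translation":[0,0,0],"fingers":-1}]'; python3 -m handwheel '[{"twist":[0,0,0],"translation":[0,0,0],"fingers":1},{"twist":[0,0,0],"translation":[0,0,0],"fingers":1},{"twist":[0,0,0],"translation":[0,0,0],"fingers":1},{"twist":[0,0,0],"translation":[0,0,0],"fingers":1},{"twist":[0,0,0],"translation":[0,0,0],"fingers":1},{"twist":[0,0,0],"translation":[0,0,0],"fingers":1},{"twist":[0,0,0],"translation":[0,0,0],"fingers":1},{"twist":[0,0,0],"translation":[0,0,0],"fingers":1},{"twist":[0,0,0],"translation":[0,0,0],"fingers":1},{"twist":[0,0,0],"translation":[0,0,0],"fingers":1}]'
```

```text
time_s: 4.15
position: [0.6031, 0.039, 0.0852]
tool_rot: [[0.06, -0.003, 0.998], [-0.998, 0.0, 0.06], [-0.0, -1.0, -0.003]]
wrist_force: [0.2, 0.2, -0.6]
gripper_width: 0.0869
time_s: 5.15
position: [0.6044, 0.0393, 0.087]
tool_rot: [[0.061, -0.0, 0.998], [-0.998, 0.0, 0.061], [-0.0, -1.0, -0.0]]
wrist_force: [0.1, -0.9, 0.6]
gripper_width: 0.0152
```

```bash
python3 -m handwheel '[{"twist":[0,0,0],"translation":[0,0,0],"fingers":1},{"twist":[0,0,0],"translation":[0,0,0],"fingers":1},{"twist":[0,0,0],"translation":[0,0,0],"fingers":1},{"twist":[0,0,0],"translation":[0,-0.005,0],"fingers":1},{"twist":[0,0,0],"translation":[0,-0.01,0],"fingers":1},{"twist":[0,0,0],"translation":[0,-0.015,0],"fingers":1},{"twist":[0,0,0],"translation":[0,-0.02,0],"fingers":1},{"twist":[0,0,0],"translation":[0,-0.02,0],"fingers":1},{"twist":[0,0,0],"translation":[0,-0.02,0],"fingers":1},{"twist":[0,0,0],"translation":[0,-0.02,0],"fingers":1}]'; python3 -m handwheel '[{"twist":[0,0,0],"translation":[0,-0.02,0],"fingers":1},{"twist":[0,0,0],"translation":[0,-0.02,0],"fingers":1},{"twist":[0,0,0],"translation":[0,-0.02,0],"fingers":1},{"twist":[0,0,0],"translation":[0,0,0],"fingers":1},{"twist":[0,0,0],"translation":[0,0,0],"fingers":1},{"twist":[0,0,0],"translation":[0,0,0],"fingers":1},{"twist":[0,0,0],"translation":[0,0,0],"fingers":1},{"twist":[0,0,0],"translation":[0,0,0],"fingers":1},{"twist":[0,0,0],"translation":[0,0,0],"fingers":1},{"twist":[0,0,0],"translation":[0,0,0],"fingers":1}]'
```

```text
time_s: 6.15
position: [0.6049, 0.0393, 0.1998]
tool_rot: [[0.061, 0.002, 0.998], [-0.998, -0.0, 0.061], [0.0, -1.0, 0.002]]
wrist_force: [0.5, -0.6, 0.4]
gripper_width: 0.0002
time_s: 7.15
position: [0.6043, 0.0393, 0.2567]
tool_rot: [[0.061, -0.001, 0.998], [-0.998, 0.0, 0.061], [-0.0, -1.0, -0.001]]
wrist_force: [-0.5, 0.2, 0.0]
gripper_width: 0.0006
```

```bash
python3 - <<'E'
from h import *
for n in ['wrist','scene']:
    m=cams.camera_model(n);i,d=cams.grab_frame(n);save(n+'2',i,1.5);np.savez(n+'2.npz',i=i,d=d,**m)
E
```

```text
(no output)
```

View pics/wrist2.png

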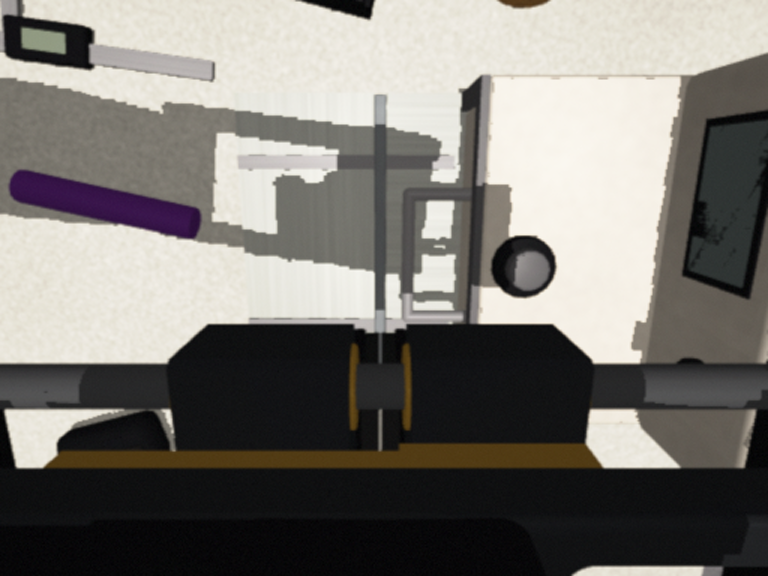

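View pics/scene2.png

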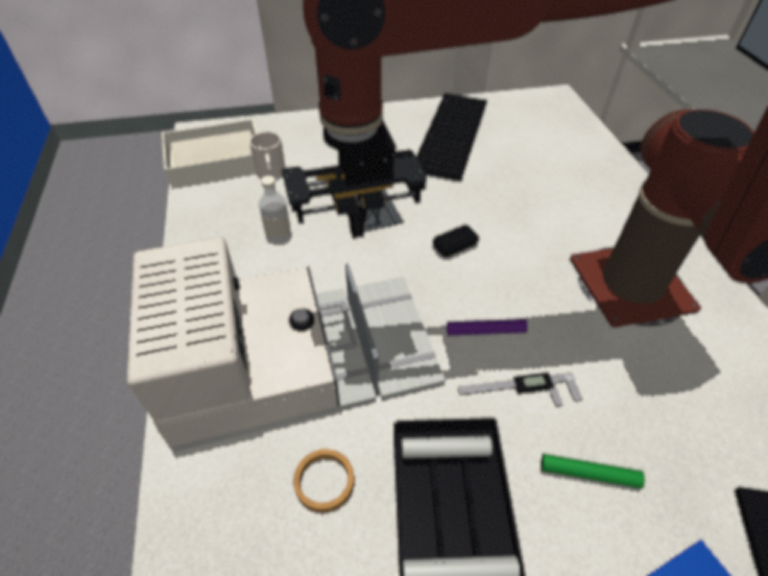

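```bash
python3 - <<'E'
from h import *
s=st()
z=np.load('wrist2.npz');i,d=z['i'],z['d'];m={k:z[k] for k in ['camera_matrix','R','t']}
P=pts(d,m)
for r in range(66,212,12):
    s=P[r,225:285];k=(s[:,2]>.11)&(s[:,2]<.14)
    if k.any(): print(r,np.round(np.median(s[k],0),4))
z=np.load('scene2.npz');i,d=z['i'],z['d'];m={k:z[k] for k in ['camera_matrix','R','t']}
print(proj([.604,.039,.257],m)*1.5,proj([.604,.039,.12],m)*1.5)
E
```

```text
7.25 [0.6044 0.0393 0.2569] [[0.061, -0.0, 0.998], [-0.998, 0.0, 0.061], [-0.0, -1.0, -0.0]] [-0.5 -1.2  0.5] 0.00019179812661933082 [-0.07  0.14  1.49  0.    1.52 -0.13]
66 [0.5977 0.1488 0.1207]
78 [0.5984 0.1378 0.1198]
90 [0.5991 0.1264 0.1201]
102 [0.5998 0.1149 0.1198]
114 [0.6005 0.1031 0.1205]
126 [0.6012 0.0911 0.1205]
138 [0.602  0.0789 0.12  ]
150 [0.6027 0.0664 0.12  ]
162 [0.6035 0.0538 0.1203]
174 [0.6043 0.0409 0.1199]
186 [0.6051 0.0278 0.1205]
198 [0.6059 0.0143 0.1198]
210 [0.6062 0.0007 0.1204]
[357.63324947 251.34380809] [360.08635879 305.97077847]
```

```bash
python3 - <<'E'
from h import *
z=np.load('scene2.npz');i,d=z['i'],z['d'];m={k:z[k] for k in ['camera_matrix','R','t']}
P=pts(d,m)
c=i[100:215,180:300].copy();save('tip',c,5)
for v in range(130,175,3): print(v,np.round(P[v,238],3),i[v,238])
E
```

```text
130 [0.6   0.033 0.365] [48 43 36]
133 [0.6   0.031 0.355] [37 35 32]
136 [0.607 0.076 0.384] [38 37 36]
139 [0.602 0.04  0.346] [21 17 19]
142 [0.604 0.048 0.344] [20 21 22]
145 [0.604 0.049 0.336] [16 17 19]
148 [0.604 0.045 0.324] [20 20 22]
151 [0.605 0.048 0.318] [19 19 20]
154 [0.605 0.048 0.308] [16 18 17]
157 [0.605 0.048 0.3  ] [75 73 71]
160 [ 0.562 -0.255 -0.001] [210 207 197]
163 [ 0.565 -0.239  0.   ] [220 216 206]
166 [ 0.568 -0.221  0.003] [222 219 210]
169 [ 0.57  -0.21   0.001] [222 220 211]
172 [ 0.573 -0.194  0.003] [222 220 211]
```

View pics/tip.png

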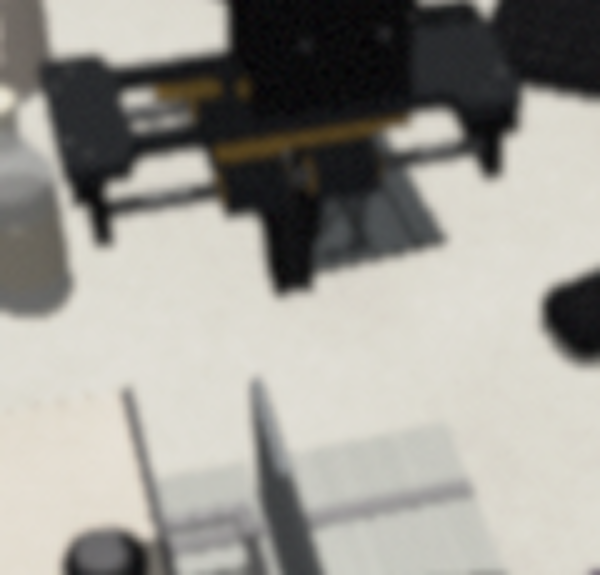

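```bash
python3 - <<'E'
from h import *
z=np.load('scene0.npz');i,d=z['i'],z['d'];m={k:z[k] for k in ['camera_matrix','R','t']}
P=pts(d,m)
save('tip0',i[0:80,270:370],7)
for u in (302,303,318,319):
  for v in range(30,54,2): 
    if d[v,u]>0 and P[v,u,2]>.1: print(u,v,np.round(P[v,u],3),i[v,u])
print(proj([.219,-.585,.184],m))
z=np.load('scene2.npz');i,d=z['i'],z['d'];P=pts(d,m)
k=(P[...,2]>.28)&(P[...,2]<.33)&(d>0)&(i.sum(2)<120)
v,u=np.nonzero(k);b=(v>145)&(abs(u-238)<9)
q=P[v[b],u[b]];print(len(q),q[:,2].min(),np.percentile(q,[5,50,95],0))
E
```

```text
302 30 [ 0.245 -0.626  0.264] [14 16 16]
302 32 [ 0.244 -0.627  0.256] [18 19 20]
302 34 [ 0.246 -0.619  0.252] [21 20 21]
302 36 [ 0.243 -0.623  0.243] [24 20 23]
302 38 [ 0.242 -0.624  0.234] [21 21 22]
302 40 [ 0.241 -0.625  0.226] [42 40 38]
303 30 [ 0.241 -0.625  0.264] [19 20 21]
303 32 [ 0.24  -0.627  0.256] [17 15 17]
303 34 [ 0.239 -0.625  0.249] [16 16 17]
303 36 [ 0.239 -0.624  0.242] [19 20 21]
303 38 [ 0.237 -0.626  0.233] [19 19 17]
303 40 [ 0.236 -0.627  0.225] [49 46 44]
318 30 [ 0.228 -0.509  0.314] [24 25 28]
318 32 [ 0.229 -0.505  0.309] [25 23 23]
318 34 [ 0.229 -0.503  0.303] [30 28 27]
318 36 [ 0.227 -0.504  0.295] [54 52 50]
318 38 [ 0.214 -0.533  0.274] [52 50 47]
318 40 [ 0.212 -0.536  0.265] [42 40 39]
318 42 [ 0.212 -0.534  0.259] [32 33 30]
318 44 [ 0.211 -0.534  0.251] [22 22 22]
318 46 [ 0.211 -0.532  0.245] [20 20 21]
318 48 [ 0.208 -0.536  0.235] [13 13 14]
318 50 [ 0.208 -0.532  0.229] [36 36 34]
319 30 [ 0.227 -0.503  0.316] [25 25 24]
319 32 [ 0.226 -0.503  0.31 ] [28 24 20]
319 34 [ 0.226 -0.501  0.303] [29 24 20]
319 36 [ 0.226 -0.498  0.298] [33 31 30]
319 38 [ 0.211 -0.531  0.274] [25 25 23]
319 40 [ 0.21  -0.532  0.266] [18 18 17]
319 42 [ 0.21  -0.528  0.261] [14 15 14]
319 44 [ 0.208 -0.531  0.252] [ 8 11 10]
319 46 [ 0.205 -0.536  0.242] [ 6  6 10]
319 48 [ 0.203 -0.538  0.233] [7 8 9]
319 50 [ 0.203 -0.535  0.227] [46 45 42]
[309.31784902  54.95919638]
67 0.3016543805880976 [[0.597953   0.04596504 0.30298333]
 [0.60452829 0.04852047 0.31793793]
 [0.6120591  0.05066398 0.32859051]]
```

View pics/tip0.png

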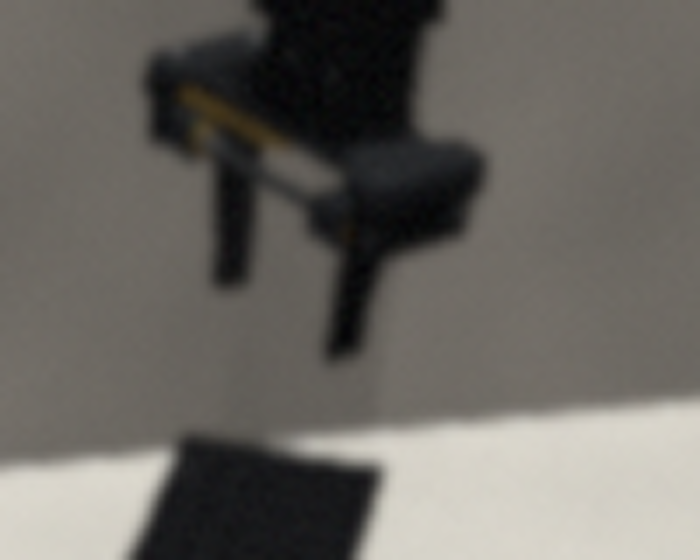

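```bash
python3 -m handwheel '[{"twist":[0,0,0],"translation":[0,0.01,0],"fingers":-1},{"twist":[0,0,0],"translation":[0,0.01,0],"fingers":-1},{"twist":[0,0,0],"translation":[0,0.01,0],"fingers":-1},{"twist":[0,0,0],"translation":[0,0.01,0],"fingers":-1},{"twist":[0,0,0],"translation":[0,0.01,0],"fingers":-1},{"twist":[0,0,0],"translation":[0,0.01,0],"fingers":-1},{"twist":[0,0,0],"translation":[0,0.01,0],"fingers":-1},{"twist":[0,0,0],"translation":[0,0.01,0],"fingers":-1},{"twist":[0,0,0],"translation":[0,0.01,0],"fingers":-1},{"twist":[0,0,0],"translation":[0,0.01,0],"fingers":-1}]'; python3 -m handwheel '[{"twist":[0,0,0],"translation":[0,0.015,0],"fingers":-1},{"twist":[0,0,0],"translation":[0,0.015,0],"fingers":-1},{"twist":[0,0,0],"translation":[0,0.015,0],"fingers":-1},{"twist":[0,0,0],"translation":[0,0.015,0],"fingers":-1},{"twist":[0,0,0],"translation":[0,0.015,0],"fingers":-1},{"twist":[0,0,0],"translation":[0,0.012,0],"fingers":-1},{"twist":[0,0,0],"translation":[0,0.01,0],"fingers":-1},{"twist":[0,0,0],"translation":[0,0.01,0],"fingers":-1},{"twist":[0,0,0],"translation":[0,0.005,0],"fingers":-1},{"twist":[0,0,0],"translation":[0,0,0],"fingers":-1}]'; python3 - <<'E'
from h import *
for n in ['scene']:
    m=cams.camera_model(n);i,d=cams.grab_frame(n);save('s3',i[120:240,180:300],5);np.savez(n+'3.npz',i=i,d=d,**m)
st()
E
```

```text
time_s: 8.25
position: [0.6045, 0.0393, 0.1562]
tool_rot: [[0.061, 0.0, 0.998], [-0.998, 0.0, 0.061], [-0.0, -1.0, 0.0]]
wrist_force: [-0.1, 0.4, -0.2]
gripper_width: 0.0724
time_s: 9.25
position: [0.604, 0.0393, 0.0442]
tool_rot: [[0.061, -0.001, 0.998], [-0.998, 0.0, 0.061], [-0.0, -1.0, -0.001]]
wrist_force: [-0.7, 0.6, -0.4]
gripper_width: 0.0871
9.3 [0.6044 0.0393 0.0449] [[0.061, -0.0, 0.998], [-0.998, 0.0, 0.061], [-0.0, -1.0, -0.0]] [-0.2 -0.8  0.5] 0.08724298386579707 [-0.07  0.31  1.69  0.    1.14 -0.13]
```

View pics/s3.png

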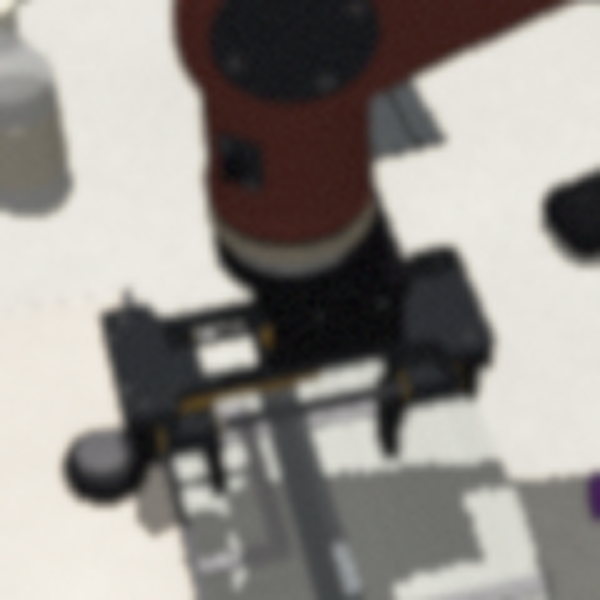

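```bash
for k in 1 ; do python3 -m handwheel '[{"twist":[0,0,0],"translation":[0,0,0],"fingers":1},{"twist":[0,0,0],"translation":[0,0,0],"fingers":1},{"twist":[0,0,0],"translation":[0,0,0],"fingers":1},{"twist":[0,0,0],"translation":[0,0,0],"fingers":1},{"twist":[0,0,0],"translation":[0,0,0],"fingers":1},{"twist":[0,0,0],"translation":[0,0,0],"fingers":1},{"twist":[0,0,0],"translation":[0,0,0],"fingers":1},{"twist":[0,0,0],"translation":[0,0,0],"fingers":1},{"twist":[0,0,0],"translation":[0,0,0],"fingers":1},{"twist":[0,0,0],"translation":[0,0,0],"fingers":1}]'; done; python3 -m handwheel '[{"twist":[0,0,0],"translation":[0,0,0],"fingers":1},{"twist":[0,0,0],"translation":[0,0,0],"fingers":1},{"twist":[0,0,0],"translation":[0,0,0],"fingers":1},{"twist":[0,0,0],"translation":[0,0,0],"fingers":1},{"twist":[0,0,0],"translation":[0,0,0],"fingers":1},{"twist":[0,0,0],"translation":[0,0,0],"fingers":1},{"twist":[0,0,0],"translation":[0,-0.005,0],"fingers":1},{"twist":[0,0,0],"translation":[0,-0.005,0],"fingers":1},{"twist":[0,0,0],"translation":[0,-0.01,0],"fingers":1},{"twist":[0,0,0],"translation":[0,-0.01,0],"fingers":1}]'
```

```text
time_s: 10.3
position: [0.6044, 0.0393, 0.045]
tool_rot: [[0.061, -0.0, 0.998], [-0.998, 0.0, 0.061], [-0.0, -1.0, -0.0]]
wrist_force: [0.3, 0.1, -0.2]
gripper_width: 0.0147
time_s: 11.3
position: [0.6044, 0.0393, 0.0758]
tool_rot: [[0.061, -0.0, 0.998], [-0.998, 0.0, 0.061], [-0.0, -1.0, -0.0]]
wrist_force: [0.0, 0.0, -2.8]
gripper_width: 0.0077
```

```bash
python3 -m handwheel '[{"twist":[0,0,0],"translation":[0,-0.02,0],"fingers":1},{"twist":[0,0,0],"translation":[0,-0.025,0],"fingers":1},{"twist":[0,0,0],"translation":[0,-0.025,0],"fingers":1},{"twist":[0,0,0],"translation":[0,-0.025,0],"fingers":1},{"twist":[0,0,0],"translation":[0,-0.02,0],"fingers":1},{"twist":[0,0,0],"translation":[0,-0.01,0],"fingers":1},{"twist":[0,0,0],"translation":[0.02,0,-0.006],"fingers":1},{"twist":[0,0,0],"translation":[0.03,0,-0.01],"fingers":1},{"twist":[0,0,0],"translation":[0.04,0,-0.013],"fingers":1},{"twist":[0,0,0],"translation":[0.04,0,-0.013],"fingers":1}]'; python3 -m handwheel '[{"twist":[0,0,0],"translation":[0.04,0,-0.013],"fingers":1},{"twist":[0,0,0],"translation":[0.04,0,-0.013],"fingers":1},{"twist":[0,0,0],"translation":[0.04,0,-0.013],"fingers":1},{"twist":[0,0,0],"translation":[0.04,0,-0.013],"fingers":1},{"twist":[0,0,0],"translation":[0.04,0,-0.013],"fingers":1},{"twist":[0,0,0],"translation":[0.04,0,-0.013],"fingers":1},{"twist":[0,0,0],"translation":[0.03,0,-0.01],"fingers":1},{"twist":[0,0,0],"translation":[0.01,0,-0.002],"fingers":1},{"twist":[0,-4.7,0],"translation":[0,0,0],"fingers":1},{"twist":[0,0,0],"translation":[0,0,0],"fingers":1}]';  python3 -m handwheel '[{"twist":[-3,0,0],"translation":[0,0,0],"fingers":1},{"twist":[-3,0,0],"translation":[0,0,0],"fingers":1},{"twist":[-3,0,0],"translation":[0,0,0],"fingers":1},{"twist":[-3,0,0],"translation":[0,0,0],"fingers":1},{"twist":[-1,0,0],"translation":[0,0,0],"fingers":1},{"twist":[0,0,0],"translation":[0,0,0],"fingers":1},{"twist":[0,0,0],"translation":[0,0,0],"fingers":1},{"twist":[0,0,0],"translation":[0,0,0],"fingers":1},{"twist":[0,0,0],"translation":[0,0,0],"fingers":1},{"twist":[0,0,0],"translation":[0,0,0],"fingers":1}]'; python3 - <<'E'
from h import *
for n in ['scene','top']:
    m=cams.camera_model(n);i,d=cams.grab_frame(n);save(n+'4',i,1.5);np.savez(n+'4.npz',i=i,d=d,**m)
E
```

```text
time_s: 12.3
position: [0.5698, -0.0938, 0.1999]
tool_rot: [[0.062, -0.0, 0.998], [-0.998, 0.0, 0.062], [-0.0, -1.0, -0.0]]
wrist_force: [0.9, 0.0, -2.5]
gripper_width: 0.0078
time_s: 13.3
position: [0.4976, -0.3777, 0.1996]
tool_rot: [[0.143, -0.0, 0.99], [-0.99, 0.001, 0.143], [-0.001, -1.0, -0.0]]
wrist_force: [0.2, -0.1, -2.7]
gripper_width: 0.0077
time_s: 14.3
position: [0.4975, -0.3782, 0.2004]
tool_rot: [[0.142, -0.222, 0.965], [-0.99, -0.032, 0.138], [0.0, -0.975, -0.224]]
wrist_force: [-0.7, 0.6, -2.8]
gripper_width: 0.0077
```

View pics/scene4.png

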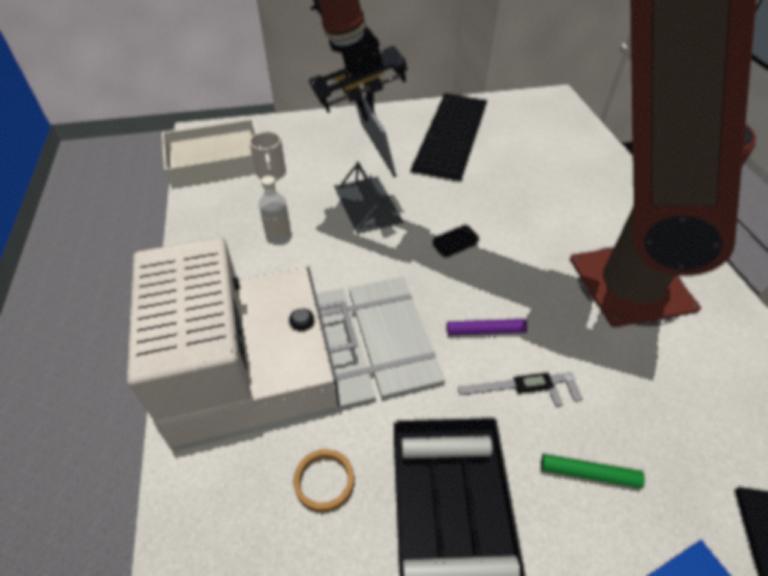

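View pics/top4.png

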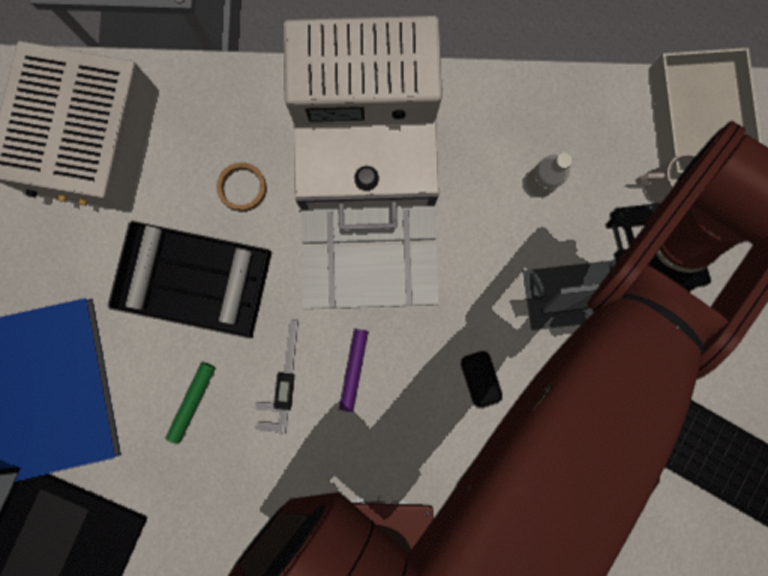

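```bash
python3 - <<'E'
from h import *
z=np.load('scene4.npz');i,d=z['i'],z['d'];m={k:z[k] for k in ['camera_matrix','R','t']}
P=pts(d,m)
b=np.array([.4875,-.3796,.1565]);ey=np.array([-.142,.99,0]);up=np.array([.222,.032,.975])
for n,X in dict(bl=b+.112*ey,br=b-.112*ey,tl=b+.112*ey+.12*up).items(): print(n,X,(proj(X,m)-[215,55])*8)
save('s4c',i[55:130,215:290],8)
k=(P[...,2]>.14)&(P[...,2]<.3)&(d>0);v,u=np.nonzero(k);bb=(u>236)&(u<268)&(v>60)&(v<120);q=P[v[bb],u[bb]]
c=(q-b)
print(np.c_[v[bb],u[bb],np.round(c@ey*1000),np.round(c@up*1000),np.round(c@np.cross(ey,up)*1000)][::12].astype(int).tolist())
E
```

```text
bl [ 0.471596 -0.26872   0.1565  ] [386.88307715 502.00858341]
br [ 0.503404 -0.49048   0.1565  ] [210.38697952 215.73220005]
tl [ 0.498236 -0.26488   0.2735  ] [325.57519708 257.79756188]
[[61, 244, 1, 144, -8], [64, 246, 13, 140, -9], [66, 241, -1, 131, 5], [67, 241, 8, 134, 8], [68, 240, 7, 131, 11], [69, 239, 11, 132, 16], [70, 238, -81, 70, 5], [71, 237, -108, 51, 5], [71, 249, 10, 111, -13], [72, 249, 9, 108, -12], [73, 249, 13, 106, -11], [74, 249, 10, 101, -11], [76, 239, -95, 38, 5], [77, 240, -82, 41, 5], [78, 240, -90, 32, 4], [79, 241, -70, 41, 5], [80, 241, -77, 32, 5], [81, 240, -103, 12, 5], [81, 252, 76, 120, -1], [82, 251, 80, 120, 3], [83, 250, 70, 111, 5], [84, 249, 48, 93, 5], [85, 248, 29, 78, 5], [86, 247, 3, 58, 5], [87, 245, -40, 26, 4], [88, 244, -64, 7, 5], [88, 256, 109, 115, -1], [89, 256, 112, 114, 0], [90, 255, 113, 113, 4], [91, 255, 112, 108, 5], [92, 255, 111, 104, 5], [93, 256, 111, 100, 3], [94, 257, 112, 96, 1], [95, 258, 111, 90, -1], [97, 250, 6, 15, 5], [98, 252, 39, 33, 6], [99, 255, 80, 57, 5], [100, 258, 112, 73, 3], [102, 254, 50, 23, 5], [103, 258, 108, 60, 4], [105, 256, 71, 26, 5], [106, 261, 111, 47, -2], [108, 261, 112, 41, 0], [110, 262, 114, 34, -1], [113, 261, 112, 22, 4], [116, 262, 112, 9, 3]]
```

View pics/s4c.png

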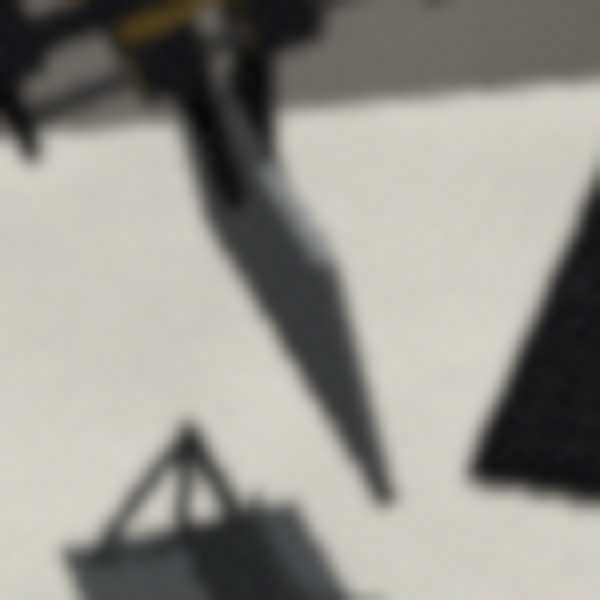

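```bash
python3 -m handwheel '[{"twist":[0,0,0],"translation":[0,0.019,0.0044],"fingers":1},{"twist":[0,0,0],"translation":[0,0.019,0.0044],"fingers":1},{"twist":[0,0,0],"translation":[0,0.019,0.0044],"fingers":1},{"twist":[0,0,0],"translation":[0,0.019,0.0044],"fingers":1},{"twist":[0,0,0],"translation":[0,0.019,0.0044],"fingers":1},{"twist":[0,0,0],"translation":[0,0.019,0.0044],"fingers":1},{"twist":[0,0,0],"translation":[0,0.019,0.0044],"fingers":1},{"twist":[0,0,0],"translation":[0,0.004,0.001],"fingers":1},{"twist":[0,0,0],"translation":[0,0.004,0.001],"fingers":1},{"twist":[0,0,0],"translation":[0,0,0],"fingers":1}]'; python3 -m handwheel '[{"twist":[0,0,0],"translation":[0,0.0015,0.0003],"fingers":1},{"twist":[0,0,0],"translation":[0,0.001,0.0002],"fingers":1},{"twist":[0,0,0],"translation":[0,0.001,0.0002],"fingers":1},{"twist":[0,0,0],"translation":[0,0.0005,0.0001],"fingers":1},{"twist":[0,0,0],"translation":[0,0,0],"fingers":1},{"twist":[0,0,0],"translation":[0,0,0],"fingers":1},{"twist":[0,0,0],"translation":[0,0,0],"fingers":1},{"twist":[0,0,0],"translation":[0,0,0],"fingers":1},{"twist":[0,0,0],"translation":[0,0,0],"fingers":1},{"twist":[0,0,0],"translation":[0,0,0],"fingers":1}]'; python3 - <<'E'
from h import *
for n in ['scene']:
    m=cams.camera_model(n);i,d=cams.grab_frame(n);save(n+'5',i[70:180,190:310],6);np.savez(n+'5.npz',i=i,d=d,**m)
E
```

```text
time_s: 15.4
position: [0.4982, -0.3782, 0.0557]
tool_rot: [[0.143, -0.222, 0.965], [-0.99, -0.032, 0.139], [0.0, -0.974, -0.225]]
wrist_force: [-0.7, 0.8, -2.7]
gripper_width: 0.0076
time_s: 16.4
position: [0.4979, -0.378, 0.0512]
tool_rot: [[0.143, -0.223, 0.964], [-0.99, -0.032, 0.139], [0.0, -0.974, -0.225]]
wrist_force: [-0.5, -0.1, -2.4]
gripper_width: 0.008
```

View pics/scene5.png

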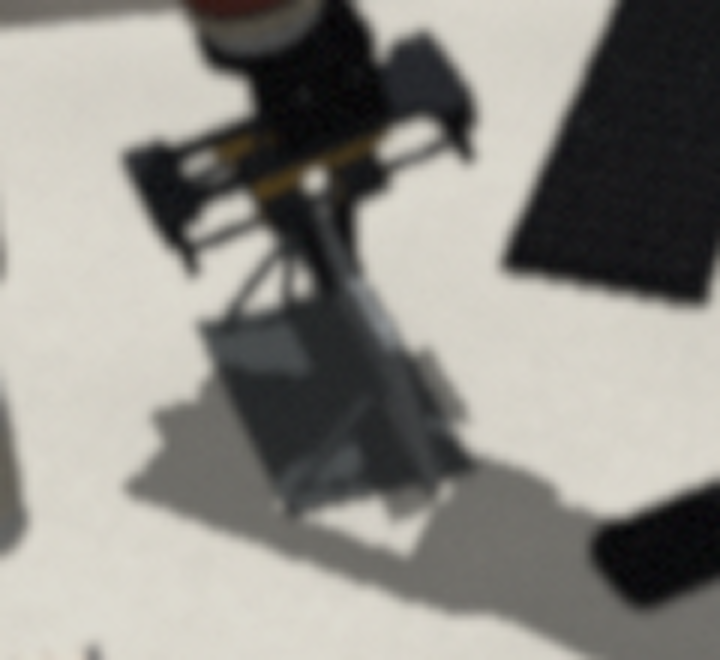

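```bash
python3 -m handwheel '[{"twist":[0,0,0],"translation":[0,0.001,0.0002],"fingers":1},{"twist":[0,0,0],"translation":[0,0,0],"fingers":1},{"twist":[0,0,0],"translation":[0,0,0],"fingers":0.7},{"twist":[0,0,0],"translation":[0,0,0],"fingers":0.6},{"twist":[0,0,0],"translation":[0,0,0],"fingers":0.4},{"twist":[0,0,0],"translation":[0,0,0],"fingers":0.2},{"twist":[0,0,0],"translation":[0,0,0],"fingers":0},{"twist":[0,0,0],"translation":[0,0,0],"fingers":-0.2},{"twist":[0,0,0],"translation":[0,0,0],"fingers":-0.2},{"twist":[0,0,0],"translation":[0,0,0],"fingers":-0.2}]'; python3 - <<'E'
from h import *
for n in ['scene']:
    m=cams.camera_model(n);i,d=cams.grab_frame(n);save(n+'6',i[70:180,190:310],6);np.savez(n+'6.npz',i=i,d=d,**m)
E
```

```text
time_s: 17.45
position: [0.4978, -0.378, 0.0501]
tool_rot: [[0.143, -0.223, 0.964], [-0.99, -0.032, 0.139], [-0.0, -0.974, -0.225]]
wrist_force: [0.6, -0.5, 0.9]
gripper_width: 0.0507
```

View pics/scene6.png

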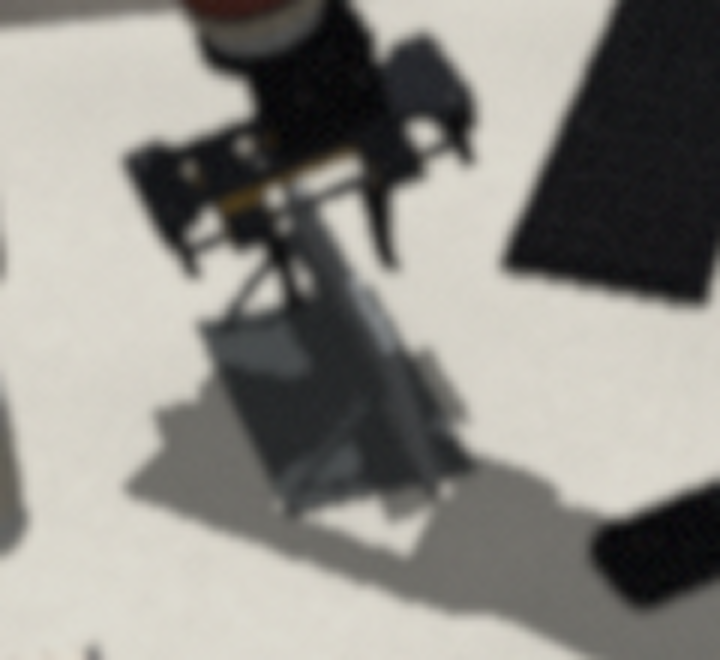

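```bash
python3 -m handwheel '[{"twist":[0,0,0],"translation":[0,-0.01,0],"fingers":-0.2},{"twist":[0,0,0],"translation":[0,-0.02,0],"fingers":-0.2},{"twist":[0,0,0],"translation":[0,-0.03,0],"fingers":-0.2},{"twist":[0,0,0],"translation":[0,-0.03,0],"fingers":-0.2},{"twist":[0,0,0],"translation":[0,-0.03,0],"fingers":-0.2},{"twist":[0,0,0],"translation":[0,-0.03,0],"fingers":-0.2},{"twist":[6.5,2.35,0],"translation":[0,0,0],"fingers":-0.2},{"twist":[6.5,2.35,0],"translation":[0,0,0],"fingers":-0.2},{"twist":[0,0,0],"translation":[-0.03,0,0],"fingers":-0.2},{"twist":[0,0,0],"translation":[-0.03,0,0],"fingers":-0.2}]'; python3 - <<'E'
from h import *
s=st()
z=np.load('wrist2.npz');i,d=z['i'],z['d'];m={k:z[k] for k in ['camera_matrix','R','t']}
P=pts(d,m)
k=(P[...,2]>.066)&(P[...,2]<.084)&(d>0);v,u=np.nonzero(k);b=(u>265)&(u<320)&(v>110)&(v<212);q=P[v[b],u[b]]
print(len(q),np.percentile(q,[2,10,50,90,98],0).round(4))
for r in range(135,195,10):
  s=P[r,262:300];kk=(s[:,2]>.066)&(s[:,2]<.084);print(r,np.flatnonzero(kk)+262,np.round(s[kk].mean(0),4))
save('w2c',i[110:215,230:330],6)
E
```

```text
time_s: 18.5
position: [0.5266, -0.3138, 0.1971]
tool_rot: [[0.059, 0.002, 0.998], [-0.998, -0.01, 0.059], [0.01, -1.0, 0.002]]
wrist_force: [0.1, 1.1, 1.0]
gripper_width: 0.0524
18.5 [ 0.5266 -0.3138  0.1971] [[0.059, 0.002, 0.998], [-0.998, -0.01, 0.059], [0.01, -1.0, 0.002]] [0.1 1.1 1. ] 0.052432899885919405 [-0.66  0.18  1.55 -0.01  1.4  -0.72]
1197 [[ 0.6211 -0.0114  0.071 ]
 [ 0.6234 -0.0087  0.0741]
 [ 0.6303  0.0485  0.0763]
 [ 0.666   0.0895  0.0777]
 [ 0.676   0.0922  0.0784]]
135 [269 270 271 272 273 274 275 276] [0.6242 0.0802 0.0761]
145 [269 270 271 272 273 274 275 276] [0.6251 0.0685 0.076 ]
155 [269 270 271 272 273 274 275 276] [0.626  0.0567 0.0762]
165 [269 270 271 272 273 274 275 276] [0.6269 0.0448 0.0764]
175 [268 269 270 271 272 273 274 275 276] [0.6273 0.0325 0.0758]
185 [268 269 270 271 272 273 274 275] [0.6275 0.0202 0.0766]
```

View pics/w2c.png

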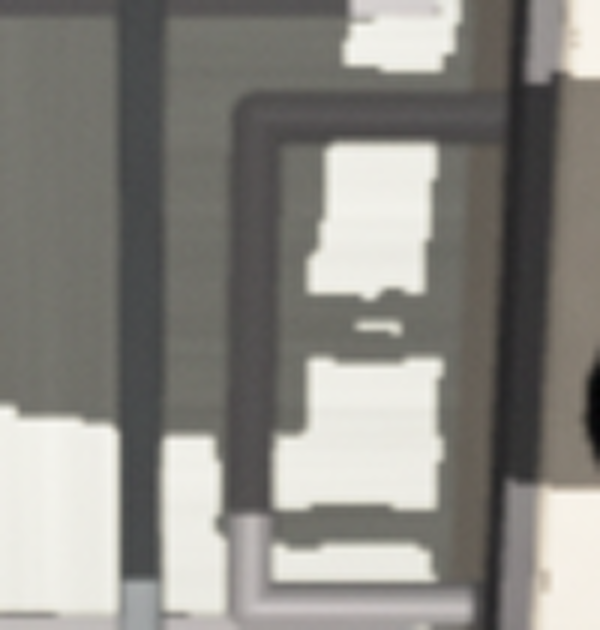

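```bash
python3 -m handwheel '[{"twist":[0,0,0],"translation":[-0.025,0,0.009],"fingers":-0.2},{"twist":[0,0,0],"translation":[-0.04,0,0.014],"fingers":-0.2},{"twist":[0,0,0],"translation":[-0.04,0,0.014],"fingers":-0.2},{"twist":[0,0,0],"translation":[-0.04,0,0.014],"fingers":-0.2},{"twist":[0,0,0],"translation":[-0.04,0,0.014],"fingers":-0.2},{"twist":[0,0,0],"translation":[-0.04,0,0.014],"fingers":-0.2},{"twist":[0,0,0],"translation":[-0.04,0,0.014],"fingers":-0.2},{"twist":[0,0,0],"translation":[-0.04,0,0.014],"fingers":-0.2},{"twist":[0,0,0],"translation":[-0.04,0,0.014],"fingers":-0.2},{"twist":[0,0,0],"translation":[0,0,0],"fingers":-0.2}]'; python3 - <<'E'
from h import *
s=st()
for n in ['top']:
    m=cams.camera_model(n);i,d=cams.grab_frame(n);save(n+'7',i,1.5);np.savez(n+'7.npz',i=i,d=d,**m)
E
```

```text
time_s: 19.5
position: [0.6278, 0.0439, 0.1935]
tool_rot: [[0.067, 0.002, 0.998], [-0.998, -0.007, 0.067], [0.007, -1.0, 0.002]]
wrist_force: [0.4, -0.7, -1.2]
gripper_width: 0.0523
19.5 [0.6278 0.0439 0.1935] [[0.067, 0.002, 0.998], [-0.998, -0.007, 0.067], [0.007, -1.0, 0.002]] [ 0.4 -0.7 -1.2] 0.05229274860452227 [-0.05  0.22  1.51 -0.01  1.41 -0.12]
```

View pics/top7.png

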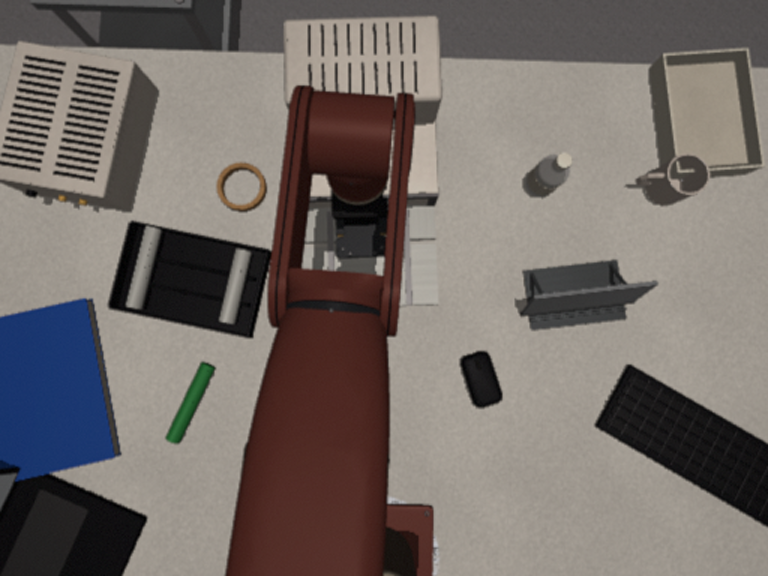

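```bash
python3 -m handwheel '[{"twist":[0,0.4,0.4],"translation":[0.006,0,0],"fingers":-0.2},{"twist":[0,0,0],"translation":[0,0.02,0],"fingers":-0.2},{"twist":[0,0,0],"translation":[0,0.025,0],"fingers":-0.2},{"twist":[0,0,0],"translation":[0,0.025,0],"fingers":-0.2},{"twist":[0,0,0],"translation":[0,0.025,0],"fingers":-0.2},{"twist":[0,0,0],"translation":[0,0.02,0],"fingers":-0.2},{"twist":[0,0,0],"translation":[0,0.015,0],"fingers":-0.2},{"twist":[0,0,0],"translation":[0,0.01,0],"fingers":-0.2},{"twist":[0,0,0],"translation":[0,0,0],"fingers":-0.2},{"twist":[0,0,0],"translation":[0,0,0],"fingers":-0.2}]'; python3 - <<'E'
from h import *
s=st()
m=cams.camera_model('wrist');i,d=cams.grab_frame('wrist');save('w8',i,1.2)
z=np.load('top7.npz');i,d=z['i'],z['d'];m={k:z[k] for k in ['camera_matrix','R','t']};P=pts(d,m)
q=P[170:215,340:442].reshape(-1,3);q=q[(q[:,2]>.085)&(q[:,2]<.13)]
o=np.array([.486,-.379,0]);a=np.deg2rad(8.15);Rr=np.array([[np.cos(a),np.sin(a),0],[-np.sin(a),np.cos(a),0],[0,0,1]])
q=(q-o)@Rr.T
A=np.c_[q[:,1],q[:,2],np.ones(len(q))];c,_,_,_=np.linalg.lstsq(A,q[:,0],rcond=None)
print(len(q),'x=%.3f*y+%.3f*z+%.4f'%tuple(c),q.min(0),q.max(0))
E
```

```text
time_s: 20.55
position: [0.6281, 0.0317, 0.0535]
tool_rot: [[0.054, 0.002, 0.999], [-0.999, -0.002, 0.054], [0.002, -1.0, 0.002]]
wrist_force: [0.6, -0.5, 1.0]
gripper_width: 0.0525
20.55 [0.6281 0.0317 0.0535] [[0.054, 0.002, 0.999], [-0.999, -0.002, 0.054], [0.002, -1.0, 0.002]] [ 0.6 -0.5  1. ] 0.0525379470423406 [-0.07  0.35  1.63 -0.    1.17 -0.13]
553 x=-0.001*y+0.340*z+-0.0132 [ 0.01635747 -0.11142828  0.08522499] [0.03402444 0.11316562 0.12954969]
```

View pics/w8.png

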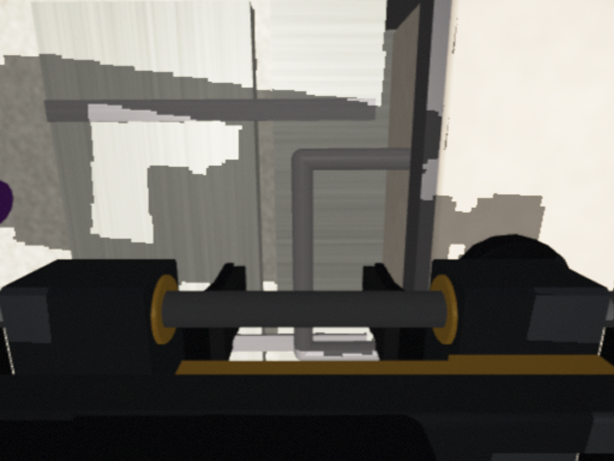

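```bash
python3 -m handwheel '[{"twist":[0,0,0],"translation":[-0.004,0.01,0],"fingers":-0.2},{"twist":[0,0,0],"translation":[0,0.01,0],"fingers":-0.2},{"twist":[0,0,0],"translation":[0,0.008,0],"fingers":-0.2},{"twist":[0,0,0],"translation":[0,0.004,0],"fingers":-0.2},{"twist":[0,0,0],"translation":[0,0,0],"fingers":1},{"twist":[0,0,0],"translation":[0,0,0],"fingers":1},{"twist":[0,0,0],"translation":[0,0,0],"fingers":1},{"twist":[0,0,0],"translation":[0,0,0],"fingers":1},{"twist":[0,0,0],"translation":[0,0,0],"fingers":1},{"twist":[0,0,0],"translation":[0,0,0],"fingers":1}]'; python3 -m handwheel '[{"twist":[0,0,0],"translation":[0,0,0],"fingers":1},{"twist":[0,0,0],"translation":[0,0,0],"fingers":1},{"twist":[0,0,0],"translation":[0,0,0],"fingers":1},{"twist":[0,0,0],"translation":[0,0,0],"fingers":1},{"twist":[0,0,0],"translation":[0,0,-0.005],"fingers":1},{"twist":[0,0,0],"translation":[0,0,-0.01],"fingers":1},{"twist":[0,0,0],"translation":[0,0,-0.015],"fingers":1},{"twist":[0,0,0],"translation":[0,0,-0.015],"fingers":1},{"twist":[0,0,0],"translation":[0,0,-0.015],"fingers":1},{"twist":[0,0,0],"translation":[0,0,-0.01],"fingers":1}]'
```

```text
time_s: 21.6
position: [0.6274, 0.0361, 0.0209]
tool_rot: [[0.055, 0.001, 0.998], [-0.998, -0.002, 0.055], [0.002, -1.0, 0.001]]
wrist_force: [-1.1, -0.4, -0.3]
gripper_width: 0.0124
time_s: 22.6
position: [0.5564, 0.0319, 0.0209]
tool_rot: [[0.055, 0.001, 0.998], [-0.998, -0.003, 0.055], [0.003, -1.0, 0.001]]
wrist_force: [2.7, -1.6, -0.9]
gripper_width: 0.0089
```

```bash
python3 -m handwheel '[{"twist":[0,0,0],"translation":[0,0,-0.012],"fingers":1},{"twist":[0,0,0],"translation":[0,0,-0.015],"fingers":1},{"twist":[0,0,0],"translation":[0,0,-0.015],"fingers":1},{"twist":[0,0,0],"translation":[0,0,-0.015],"fingers":1},{"twist":[0,0,0],"translation":[0,0,-0.015],"fingers":1},{"twist":[0,0,0],"translation":[0,0,-0.015],"fingers":1},{"twist":[0,0,0],"translation":[0,0,-0.012],"fingers":1},{"twist":[0,0,0],"translation":[0,0,-0.008],"fingers":1},{"twist":[0,0,0],"translation":[0,0,-0.004],"fingers":1},{"twist":[0,0,0],"translation":[0,0,0],"fingers":1}]'
```

```text
time_s: 23.6
position: [0.448, 0.0254, 0.0209]
tool_rot: [[0.055, 0.006, 0.998], [-0.999, -0.004, 0.055], [0.004, -1.0, 0.005]]
wrist_force: [8.0, -4.7, -6.9]
gripper_width: 0.0088
```

```bash
python3 -m handwheel '[{"twist":[0,0,0],"translation":[0,0,0.001],"fingers":-0.2},{"twist":[0,0,0],"translation":[0,0,0],"fingers":-0.2},{"twist":[0,0,0],"translation":[0,0,0],"fingers":-0.2},{"twist":[0,0,0],"translation":[0,0,0],"fingers":-0.2},{"twist":[0,0,0],"translation":[0,0,0],"fingers":-0.2},{"twist":[0,0,0],"translation":[0,-0.02,0],"fingers":-0.2},{"twist":[0,0,0],"translation":[0,-0.03,0],"fingers":-0.2},{"twist":[0,0,0],"translation":[0,-0.04,0],"fingers":-0.2},{"twist":[0,0,0],"translation":[0,-0.045,0],"fingers":-0.2},{"twist":[0,0,0],"translation":[0,-0.045,0],"fingers":-0.2}]'; python3 - <<'E'
from h import *
s=st()
for n in ['top','scene','wrist']:
    m=cams.camera_model(n);i,d=cams.grab_frame(n);save(n+'9',i,1.5);np.savez(n+'9.npz',i=i,d=d,**m)
E
```

```text
time_s: 24.6
position: [0.4467, 0.0269, 0.202]
tool_rot: [[0.055, -0.0, 0.998], [-0.998, -0.002, 0.055], [0.002, -1.0, -0.0]]
wrist_force: [1.2, -0.1, 0.1]
gripper_width: 0.0526
24.6 [0.4467 0.0269 0.202 ] [[0.055, -0.0, 0.998], [-0.998, -0.002, 0.055], [0.002, -1.0, -0.0]] [ 1.2 -0.1  0.1] 0.05262449826501219 [-0.11 -0.23  1.94 -0.    1.43 -0.17]
```

View pics/top9.png

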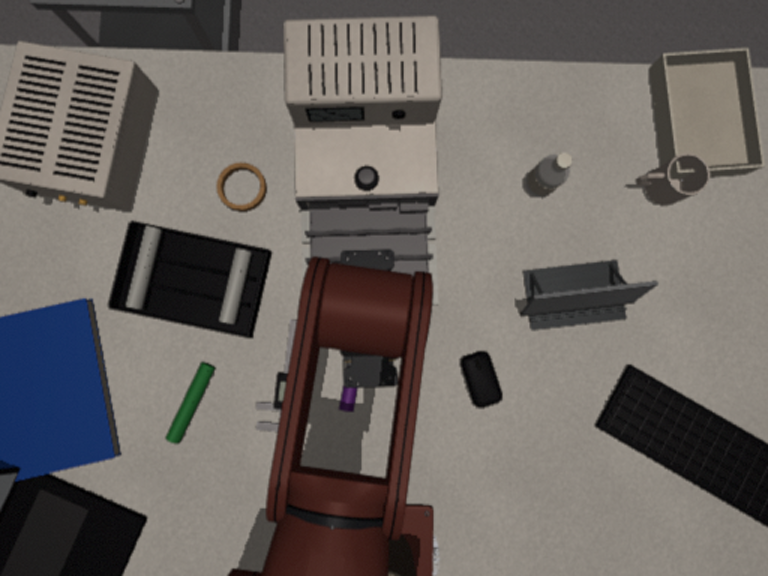

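View pics/wrist9.png

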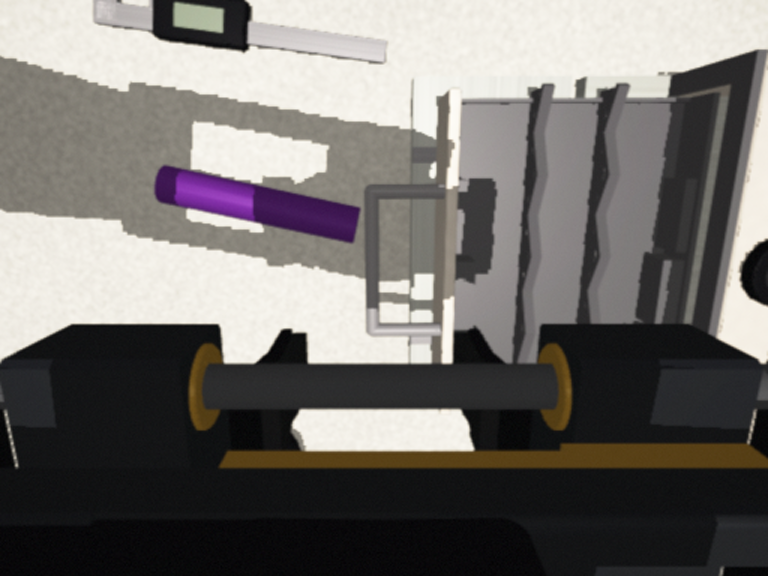

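View pics/scene9.png

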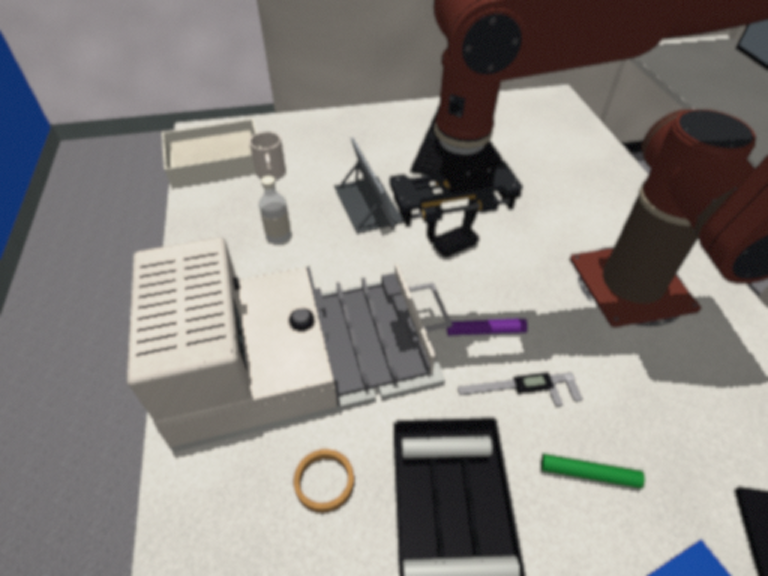

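```bash
python3 - <<'E'
from h import *
z=np.load('wrist9.npz');i,d=z['i'],z['d'];m={k:z[k] for k in ['camera_matrix','R','t']};P=pts(d,m)
a=np.deg2rad(3.4);o=np.array([.679,.039,0]);Rr=np.array([[np.cos(a),np.sin(a),0],[-np.sin(a),np.cos(a),0],[0,0,1]])
L=(P-o)@Rr.T*1000
def row(r,lo,hi,zl,zh):
    s=L[r,lo:hi];k=(s[:,2]>zl)&(s[:,2]<zh);return np.round(s[k][[0,-1]],0).tolist(),np.flatnonzero(k).size if k.any() else 0
for r in range(66,225,6):
    s=L[r,335:425];k=(s[:,2]>38)&(d[r,335:425]>0)
    print(r,[(int(x),int(y),int(zz)) for x,y,zz in s[k][::2]])
for r in range(130,215,12):
    s=L[r,240:260];k=(s[:,2]>65)&(s[:,2]<85);print('h',np.round(s[k].mean(0),1))
    s=L[r,285:312];k=(s[:,2]>60);print('plate',np.round(s[k][[0,-1]],1).tolist())
save('w9c',i[50:225,330:430],5)
E
```

```text
66 [(-112, 113, 42), (-112, 112, 47), (-111, 112, 50), (-109, 112, 52), (-106, 112, 50), (-104, 112, 50), (-60, 112, 44), (-60, 112, 48), (-58, 112, 49), (-57, 112, 50), (-55, 112, 50), (-52, 112, 49)]
72 [(-112, 107, 40), (-112, 106, 45), (-111, 106, 48), (-108, 106, 47), (-106, 106, 47), (-59, 107, 39), (-60, 106, 45), (-60, 106, 48), (-58, 106, 49), (-54, 106, 46), (-53, 106, 47)]
78 [(-112, 101, 38), (-112, 100, 44), (-110, 100, 45), (-108, 100, 45), (-106, 100, 44), (-60, 101, 38), (-60, 101, 41), (-59, 100, 44), (-57, 100, 45), (-55, 100, 45), (-53, 100, 45)]
84 [(-112, 95, 39), (-111, 95, 41), (-109, 94, 43), (-107, 94, 42), (-104, 95, 41), (-60, 94, 41), (-58, 94, 41), (-56, 94, 41), (-54, 94, 42)]
90 [(-112, 88, 41), (-110, 88, 41), (-108, 88, 41), (-105, 88, 39), (-60, 88, 40), (-57, 88, 38), (-55, 88, 40), (-54, 88, 41)]
96 [(-112, 82, 42), (-110, 82, 43), (-108, 82, 44), (-106, 82, 44), (-60, 82, 39), (-60, 82, 43), (-58, 82, 45), (-55, 82, 43), (-53, 82, 43)]
102 [(-111, 76, 38), (-112, 76, 47), (-110, 76, 46), (-108, 75, 46), (-106, 75, 47), (-60, 75, 38), (-61, 75, 44)
[... 4255 characters left out ...]
, (-185, 39, 327), (-184, 38, 327), (-184, 38, 326), (-183, 39, 327), (-183, 38, 326)]
h [-228.3   48.4   76.5]
plate [[-193.6, 48.2, 76.6], [-173.9, 48.4, 80.6]]
h [-231.4   36.3   76.2]
plate [[-181.7, 35.1, 66.9], [-174.8, 36.6, 82.5]]
h [-231.5   24.    76.3]
plate [[-181.6, 21.6, 60.7], [-174.2, 24.3, 81.1]]
h [-231.6   11.4   76.2]
plate [[-181.7, 9.0, 64.5], [-173.8, 11.9, 81.6]]
h [-231.7   -1.4   76.4]
plate [[-181.5, -4.1, 65.5], [-230.1, 68.5, 408.4]]
h [-231.8  -14.6   76. ]
plate [[-181.4, -17.1, 67.5], [-174.1, -13.5, 82.2]]
h [-231.9  -27.9   75.9]
plate [[-181.5, -32.1, 63.0], [-174.7, -26.5, 82.5]]
h [-231.5  -41.7   75.4]
plate [[-181.4, -45.7, 64.6], [-174.4, -39.5, 83.5]]
```

View pics/w9c.png

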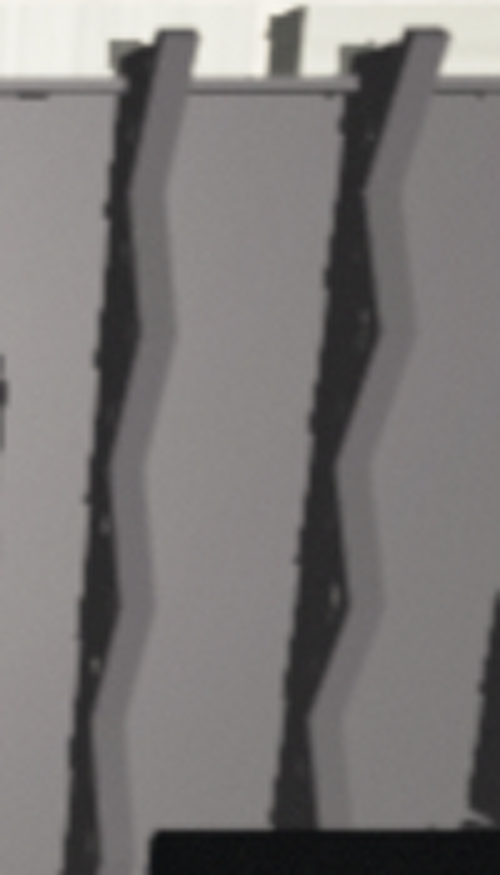

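```bash
cat > cyl.py <<'E'
from h import *
import sys
def cyls(fn,x0=65,x1=190,y0=140,y1=230):
    z=np.load(fn);i,d=z['i'],z['d'];m={k:z[k] for k in ['camera_matrix','R','t']};P=pts(d,m)
    g=cv2.cvtColor(i,cv2.COLOR_RGB2GRAY)
    mk=np.zeros(g.shape,np.uint8);s=(slice(y0,y1),slice(x0,x1))
    mk[s]=((P[s][...,2]>.044)&(P[s][...,2]<.062)&(g[s]>75)).astype(np.uint8)
    n,l,st_,c=cv2.connectedComponentsWithStats(mk)
    for k in range(1,n):
        if st_[k,4]<80: continue
        q=P[l==k];r=cv2.minAreaRect((q[:,:2]*1000).astype(np.float32))
        print('px',c[k].round(),'top z %.4f'%np.percentile(q[:,2],90),'depth rect',np.round(r[0],1),np.round(r[1],1),round(r[2],1))
if __name__=='__main__': cyls(sys.argv[1])
E
python3 cyl.py top9.npz; sed -i "s/top0.npz/top9.npz/" m1.py; python3 m1.py | head -3
python3 - <<'E'
from h import *
z=np.load('top9.npz');save('cylchk',z['i'][140:230,65:190],6)
E
```

```text
px [ 94. 178.] top z 0.0531 depth rect [541.4 464.8] [ 28.4 156.8] 79.8
px [156. 191.] top z 0.0527 depth rect [510.2 288.3] [ 26.6 141.6] 79.7
cradle rect z.04 ((523.1018676757812, 375.5190124511719), (286.1409606933594, 176.07257080078125), 79.6731185913086)
cyl [ 19  11  23  55 547] ((542.7222900390625, 466.3446350097656), (28.935535430908203, 159.57196044921875), 79.70979309082031)
cyl [ 81  26  21  50 490] ((511.41021728515625, 288.9813232421875), (28.217573165893555, 144.0966033935547), 79.37863159179688)
```

View pics/cylchk.png

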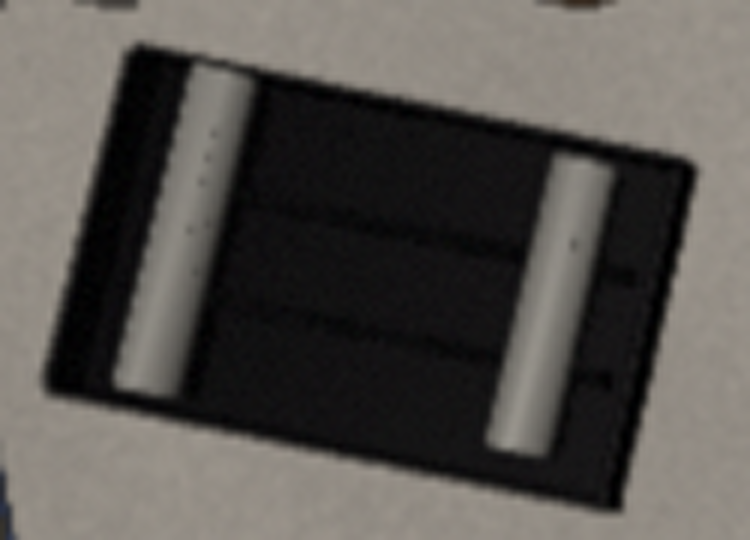

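```bash
python3 -m handwheel '[{"twist":[0,0,0],"translation":[-0.03,0,0.009],"fingers":0},{"twist":[0,0,0],"translation":[-0.045,0,0.012],"fingers":0},{"twist":[0,0,0],"translation":[-0.045,0,0.012],"fingers":0},{"twist":[0,0,0],"translation":[-0.045,0,0.012],"fingers":0},{"twist":[0,0,0],"translation":[-0.045,0,0.012],"fingers":0},{"twist":[0,0,0],"translation":[-0.045,0,0.012],"fingers":0},{"twist":[0,0,0],"translation":[-0.045,0,0.012],"fingers":0},{"twist":[0,0,0],"translation":[-0.045,0,0.012],"fingers":0},{"twist":[0,0,0],"translation":[-0.045,0,0.013],"fingers":0},{"twist":[0,0,0],"translation":[-0.043,0,0.013],"fingers":0}]'; python3 -m handwheel '[{"twist":[0,-8.5,0],"translation":[0,0,0],"fingers":0},{"twist":[0,-8.5,0],"translation":[0,0,0],"fingers":0},{"twist":[0,-8.5,0],"translation":[0,0,0],"fingers":0},{"twist":[0,-8.5,0],"translation":[0,0,0],"fingers":0},{"twist":[0,-8.5,0],"translation":[0,0,0],"fingers":0},{"twist":[0,-8.5,0],"translation":[0,0,0],"fingers":0},{"twist":[0,-8.5,0],"translation":[0,0,0],"fingers":0},{"twist":[0,-8.5,0],"translation":[0,0,0],"fingers":0},{"twist":[0,-8.5,0],"translation":[0,0,0],"fingers":0},{"twist":[0,0,0],"translation":[0,0,0],"fingers":0}]'; python3 - <<'E'
from h import *
s=st()
for n in ['wrist']:
    m=cams.camera_model(n);i,d=cams.grab_frame(n);save(n+'10',i,1.5);np.savez(n+'10.npz',i=i,d=d,**m)
E
```

```text
time_s: 25.75
position: [0.5415, 0.467, 0.1968]
tool_rot: [[0.055, -0.002, 0.998], [-0.998, -0.004, 0.055], [0.004, -1.0, -0.003]]
wrist_force: [1.0, -0.5, 0.3]
gripper_width: 0.0435
time_s: 26.75
position: [0.5415, 0.4649, 0.1971]
tool_rot: [[0.984, -0.002, 0.178], [-0.178, -0.004, 0.984], [-0.002, -1.0, -0.005]]
wrist_force: [0.1, -0.1, -0.7]
gripper_width: 0.0434
26.75 [0.5415 0.4649 0.1971] [[0.984, -0.002, 0.178], [-0.178, -0.004, 0.984], [-0.002, -1.0, -0.005]] [ 0.1 -0.1 -0.7] 0.043440720371145325 [ 0.6   0.43  1.24 -0.    1.47 -0.79]
```

View pics/wrist10.png

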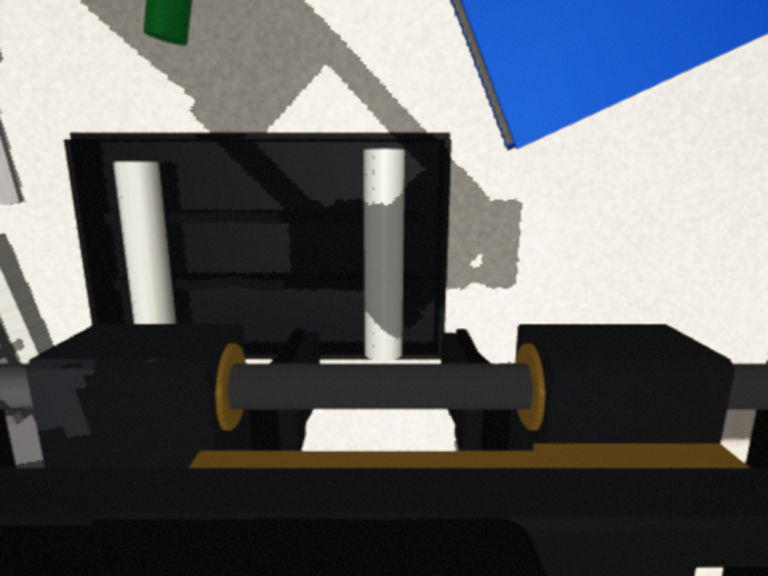

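```bash
python3 - <<'E'
from h import *
z=np.load('wrist10.npz');i,d=z['i'],z['d'];m={k:z[k] for k in ['camera_matrix','R','t']};P=pts(d,m)
g=i.sum(2)
for (x0,x1) in ((235,280),(70,130)):
    k=(P[...,2]>.04)&(P[...,2]<.06)&(g>150);k[:95]=0;k[242:]=0;k[:,:x0]=0;k[:,x1:]=0
    q=P[k];r=cv2.minAreaRect((q[:,:2]*1000).astype(np.float32));print(len(q),r,np.percentile(q[:,2],95))
    for rr in range(105,240,25):
        s=P[rr,x0:x1][k[rr,x0:x1]]; 
        if len(s): j=s[:,2].argmax();print(rr,np.round(s.mean(0),4))
E
```

```text
3577 ((541.3271484375, 467.3315124511719), (29.014053344726562, 157.94192504882812), 79.75688934326172) 0.052062505931211416
105 [0.4697 0.4804 0.0486]
130 [0.4951 0.4759 0.0485]
155 [0.5214 0.4706 0.0487]
180 [0.5488 0.4662 0.0488]
205 [0.5773 0.4611 0.0488]
230 [0.6066 0.4548 0.0491]
2818 ((500.11614990234375, 293.3906555175781), (27.778385162353516, 120.8394775390625), 79.56470489501953) 0.05225507162227064
130 [0.4637 0.3029 0.0489]
155 [0.4901 0.2974 0.0487]
180 [0.5175 0.2926 0.049 ]
205 [0.5462 0.2878 0.0486]
```

```bash
python3 -m handwheel '[{"twist":[0,0,0],"translation":[0,0.02,0.002],"fingers":0},{"twist":[0,0,0],"translation":[0,0.03,0],"fingers":0},{"twist":[0,0,0],"translation":[0,0.03,0],"fingers":0},{"twist":[0,0,0],"translation":[0,0.03,0],"fingers":0},{"twist":[0,0,0],"translation":[0,0.03,0],"fingers":0},{"twist":[0,0,0],"translation":[0,0.02,0],"fingers":0},{"twist":[0,0,0],"translation":[0,0.005,0],"fingers":0},{"twist":[0,0,0],"translation":[0,0,0],"fingers":0},{"twist":[0,0,0],"translation":[0,0,0],"fingers":0},{"twist":[0,0,0],"translation":[0,0,0],"fingers":0}]'; python3 -m handwheel '[{"twist":[0,0,0],"translation":[0,0.01,0],"fingers":0},{"twist":[0,0,0],"translation":[0,0.01,0],"fingers":0},{"twist":[0,0,0],"translation":[0,0.01,0],"fingers":0},{"twist":[0,0,0],"translation":[0,0.008,0],"fingers":0},{"twist":[0,0,0],"translation":[0,0.008,0],"fingers":0},{"twist":[0,0,0],"translation":[0,0.005,0],"fingers":0},{"twist":[0,0,0],"translation":[0,0,0],"fingers":0},{"twist":[0,0,0],"translation":[0,0,0],"fingers":0.3},{"twist":[0,0,0],"translation":[0,0,0],"fingers":1},{"twist":[0,0,0],"translation":[0,0,0],"fingers":1}]'
```

```text
time_s: 27.8
position: [0.5442, 0.4679, 0.0368]
tool_rot: [[0.984, 0.003, 0.181], [-0.181, -0.0, 0.984], [0.003, -1.0, 0.0]]
wrist_force: [-0.1, 1.1, -0.3]
gripper_width: 0.0439
time_s: 28.8
position: [0.5433, 0.4666, -0.0156]
tool_rot: [[0.984, 0.001, 0.18], [-0.18, -0.003, 0.984], [0.002, -1.0, -0.003]]
wrist_force: [-1.5, -2.8, 1.6]
gripper_width: 0.029
```

```bash
python3 -m handwheel '[{"twist":[0,0,0],"translation":[0,0,0],"fingers":1},{"twist":[0,0,0],"translation":[0,0,0],"fingers":1},{"twist":[0,0,0],"translation":[0,0,0],"fingers":1},{"twist":[0,0,0],"translation":[0,-0.005,0],"fingers":1},{"twist":[0,0,0],"translation":[0,-0.01,0],"fingers":1},{"twist":[0,0,0],"translation":[0,-0.02,0],"fingers":1},{"twist":[0,0,0],"translation":[0,-0.03,0],"fingers":1},{"twist":[0,0,0],"translation":[0,-0.03,0],"fingers":1},{"twist":[0,0,0],"translation":[0,-0.03,0],"fingers":1},{"twist":[0,0,0],"translation":[0,-0.03,0],"fingers":1}]'; python3 - <<'E'
from h import *
s=st()
for n in ['scene']:
    m=cams.camera_model(n);i,d=cams.grab_frame(n);save(n+'11',i,1.5);np.savez(n+'11.npz',i=i,d=d,**m)
E
```

```text
time_s: 29.8
position: [0.5426, 0.4678, 0.1401]
tool_rot: [[0.984, 0.001, 0.18], [-0.18, -0.002, 0.984], [0.001, -1.0, -0.001]]
wrist_force: [0.3, -0.2, -3.4]
gripper_width: 0.0297
29.8 [0.5426 0.4678 0.1401] [[0.984, 0.001, 0.18], [-0.18, -0.002, 0.984], [0.001, -1.0, -0.001]] [ 0.3 -0.2 -3.4] 0.029744753540649538 [ 0.6   0.47  1.3  -0.    1.38 -0.79]
```

View pics/scene11.png

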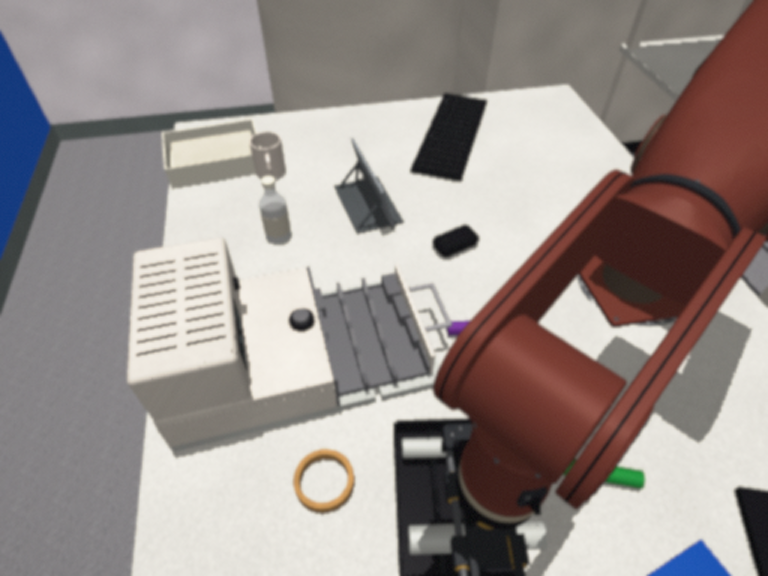

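```bash
python3 -m handwheel '[{"twist":[0,-6.9,0],"translation":[0,-0.01,0],"fingers":1},{"twist":[0,-6.9,0],"translation":[0,-0.01,0],"fingers":1},{"twist":[0,0,0],"translation":[0.003,0,-0.035],"fingers":1},{"twist":[0,0,0],"translation":[0.0035,0,-0.045],"fingers":1},{"twist":[0,0,0],"translation":[0.0035,0,-0.045],"fingers":1},{"twist":[0,0,0],"translation":[0.0035,0,-0.045],"fingers":1},{"twist":[0,0,0],"translation":[0.0035,0,-0.045],"fingers":1},{"twist":[0,0,0],"translation":[0.0035,0,-0.045],"fingers":1},{"twist":[0,0,0],"translation":[0.0035,0,-0.045],"fingers":1},{"twist":[0,0,0],"translation":[0.0035,0,-0.041],"fingers":1}]';  python3 -m handwheel '[{"twist":[0,0,0],"translation":[0,0,0],"fingers":1},{"twist":[0,0,0],"translation":[0,0,0],"fingers":1},{"twist":[0,0,0],"translation":[0,0,0],"fingers":1},{"twist":[0,0,0],"translation":[0,0,0],"fingers":1},{"twist":[0,0,0],"translation":[0,0,0],"fingers":1},{"twist":[0,0,0],"translation":[0,0,0],"fingers":1},{"twist":[0,0,0],"translation":[0,0,0],"fingers":1},{"twist":[0,0,0],"translation":[0,0,0],"fingers":1},{"twist":[0,0,0],"translation":[0,0,0],"fingers":1},{"twist":[0,0,0],"translation":[0,0,0],"fingers":1}]'; python3 - <<'E'
from h import *
s=st()
for n in ['wrist','scene']:
    m=cams.camera_model(n);i,d=cams.grab_frame(n);save(n+'12',i,1.2);np.savez(n+'12.npz',i=i,d=d,**m)
E
```

```text
time_s: 30.85
position: [0.5909, 0.1219, 0.159]
tool_rot: [[0.998, 0.001, -0.06], [0.06, -0.002, 0.998], [0.001, -1.0, -0.002]]
wrist_force: [0.8, 0.2, -3.1]
gripper_width: 0.0292
time_s: 31.85
position: [0.5911, 0.1237, 0.1595]
tool_rot: [[0.998, 0.001, -0.06], [0.06, -0.002, 0.998], [0.001, -1.0, -0.002]]
wrist_force: [-1.1, -0.3, -3.4]
gripper_width: 0.0295
31.85 [0.5911 0.1237 0.1595] [[0.998, 0.001, -0.06], [0.06, -0.002, 0.998], [0.001, -1.0, -0.002]] [-1.1 -0.3 -3.4] 0.029513049148533654 [ 0.08  0.19  1.61 -0.    1.34 -1.55]
```

View pics/wrist12.png

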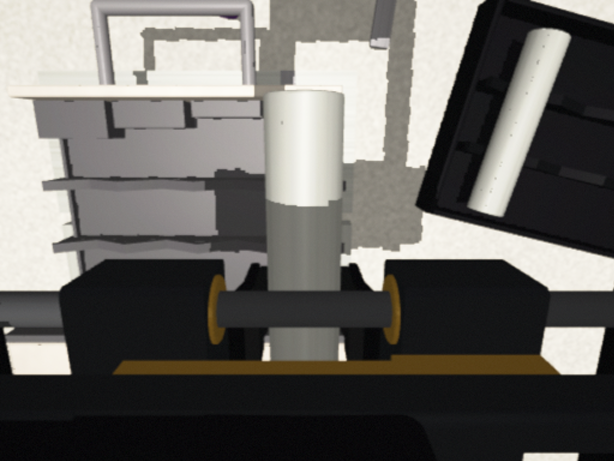

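View pics/scene12.png

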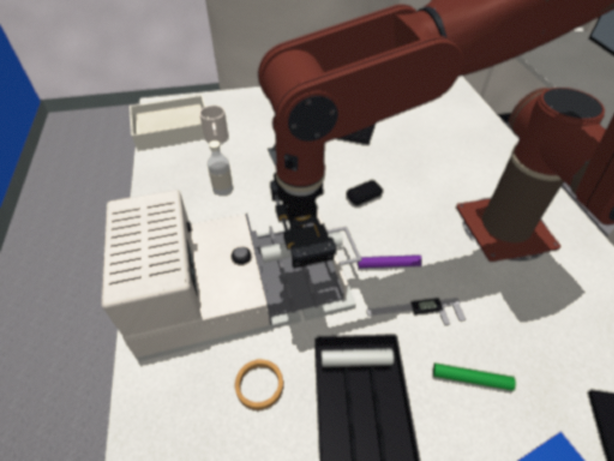

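```bash
python3 - <<'E'
from h import *
z=np.load('wrist12.npz');i,d=z['i'],z['d'];m={k:z[k] for k in ['camera_matrix','R','t']};P=pts(d,m)
a=np.deg2rad(3.4);o=np.array([.679,.039,0]);Rr=np.array([[np.cos(a),np.sin(a),0],[-np.sin(a),np.cos(a),0],[0,0,1]])
L=(P-o)@Rr.T*1000
k=(L[...,2]>200)&(L[...,2]<235);k[:70]=0;k[215:]=0;k[:,:215]=0;k[:,290:]=0
q=L[k];print(len(q),np.percentile(q,[0.5,50,99.5],0).round(1))
for r in range(78,215,20):
  s=L[r][k[r]];print(r,np.round([s[:,0].mean(),s[:,1].min(),s[:,1].max(),s[:,2].max()],1) if len(s) else 0)
E
```

```text
9004 [[-163.3   75.8  214.9]
 [-136.5   90.   224.9]
 [-104.7  104.5  227.8]]
78 [-162.5   75.8  104.1  227.6]
98 [-154.7   75.8  104.2  227.7]
118 [-146.8   76.   104.6  227.6]
138 [-138.6   75.8  104.2  227.3]
158 [-130.1   76.1  104.5  227.8]
178 [-121.4   76.3  104.3  227.6]
198 [-112.4   75.9  104.5  227.6]
```

```bash
python3 -m handwheel '[{"twist":[0,0,0],"translation":[0,0.015,0],"fingers":1},{"twist":[0,0,0],"translation":[0,0.025,0],"fingers":1},{"twist":[0,0,0],"translation":[0,0.025,0],"fingers":1},{"twist":[0,0,0],"translation":[0,0.025,0],"fingers":1},{"twist":[0,0,0],"translation":[0,0.025,0],"fingers":1},{"twist":[0,0,0],"translation":[0,0.02,0],"fingers":1},{"twist":[0,0,0],"translation":[0,0.01,0],"fingers":1},{"twist":[0,0,0],"translation":[0,0.005,0],"fingers":1},{"twist":[0,0,0],"translation":[0,0,0],"fingers":1},{"twist":[0,0,0],"translation":[0,0,0],"fingers":1}]'; python3 -m handwheel '[{"twist":[0,0,0],"translation":[0,0.002,0],"fingers":1},{"twist":[0,0,0],"translation":[0,0.002,0],"fingers":1},{"twist":[0,0,0],"translation":[0,0,0],"fingers":1},{"twist":[0,0,0],"translation":[0,0,0],"fingers":0.3},{"twist":[0,0,0],"translation":[0,0,0],"fingers":0.2},{"twist":[0,0,0],"translation":[0,0,0],"fingers":0.1},{"twist":[0,0,0],"translation":[0,0,0],"fingers":0.05},{"twist":[0,0,0],"translation":[0,0,0],"fingers":0.05},{"twist":[0,0,0],"translation":[0,0,0],"fingers":0.05},{"twist":[0,0,0],"translation":[0,0,0],"fingers":0.05}]'; python3 - <<'E'
from h import *
s=st()
for n in ['wrist']:
    m=cams.camera_model(n);i,d=cams.grab_frame(n);save(n+'13',i,1.2);np.savez(n+'13.npz',i=i,d=d,**m)
E
```

```text
time_s: 32.95
position: [0.5922, 0.1234, 0.0105]
tool_rot: [[0.998, 0.003, -0.06], [0.06, -0.002, 0.998], [0.002, -1.0, -0.002]]
wrist_force: [-0.4, 0.1, -3.4]
gripper_width: 0.0291
time_s: 33.95
position: [0.5913, 0.1233, 0.0055]
tool_rot: [[0.998, 0.001, -0.06], [0.06, -0.002, 0.998], [0.001, -1.0, -0.002]]
wrist_force: [0.2, 0.6, -0.6]
gripper_width: 0.0408
33.95 [0.5913 0.1233 0.0055] [[0.998, 0.001, -0.06], [0.06, -0.002, 0.998], [0.001, -1.0, -0.002]] [ 0.2  0.6 -0.6] 0.04081436019263557 [ 0.08  0.36  1.72 -0.    1.07 -1.55]
```

View pics/wrist13.png

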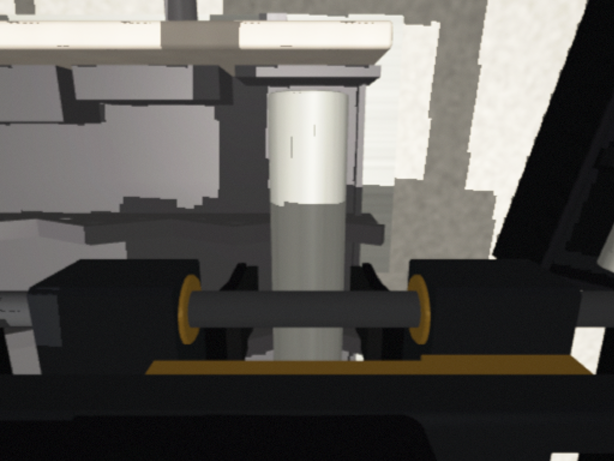

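```bash
python3 -m handwheel '[{"twist":[0,0,0],"translation":[0,-0.01,0],"fingers":0.05},{"twist":[0,0,0],"translation":[0,-0.025,0],"fingers":0.05},{"twist":[0,0,0],"translation":[0,-0.04,0],"fingers":0.05},{"twist":[0,0,0],"translation":[0,-0.04,0],"fingers":0.05},{"twist":[0,0,0],"translation":[0,-0.04,0],"fingers":0},{"twist":[0,0,0],"translation":[-0.0175,0,0.0425],"fingers":0},{"twist":[0,0,0],"translation":[-0.0175,0,0.0425],"fingers":0},{"twist":[0,0,0],"translation":[-0.0175,0,0.0425],"fingers":0},{"twist":[0,0,0],"translation":[-0.0175,0,0.0425],"fingers":0},{"twist":[0,6.9,0],"translation":[0,0,0],"fingers":0}]'; python3 -m handwheel '[{"twist":[0,6.9,0],"translation":[0,0,0],"fingers":0},{"twist":[0,0,0],"translation":[0,0,0],"fingers":0},{"twist":[0,0,0],"translation":[0,0,0],"fingers":0},{"twist":[0,0,0],"translation":[0,0,0],"fingers":0},{"twist":[0,0,0],"translation":[0,0,0],"fingers":0},{"twist":[0,0,0],"translation":[0,0,0],"fingers":0},{"twist":[0,0,0],"translation":[0,0,0],"fingers":0},{"twist":[0,0,0],"translation":[0,0,0],"fingers":0},{"twist":[0,0,0],"translation":[0,0,0],"fingers":0},{"twist":[0,0,0],"translation":[0,0,0],"fingers":0}]'; python3 - <<'E'
from h import *
s=st()
for n in ['wrist','scene','top']:
    m=cams.camera_model(n);i,d=cams.grab_frame(n);save(n+'14',i,1.2);np.savez(n+'14.npz',i=i,d=d,**m)
z=np.load('wrist14.npz');i,d=z['i'],z['d'];m={k:z[k] for k in ['camera_matrix','R','t']};P=pts(d,m);g=i.sum(2)
k=(P[...,2]>.04)&(P[...,2]<.06)&(g>150);k[:80]=0;k[242:]=0;k[:,:225]=0;k[:,285:]=0
q=P[k];r=cv2.minAreaRect((q[:,:2]*1000).astype(np.float32));print(len(q),r,np.percentile(q[:,2],95))
E
```

```text
time_s: 35.0
position: [0.5083, 0.294, 0.1611]
tool_rot: [[0.998, 0.001, 0.057], [-0.057, 0.0, 0.998], [0.001, -1.0, 0.0]]
wrist_force: [0.2, -0.6, 0.1]
gripper_width: 0.0431
time_s: 36.0
position: [0.511, 0.2892, 0.1601]
tool_rot: [[0.984, 0.001, 0.18], [-0.18, -0.002, 0.984], [0.001, -1.0, -0.002]]
wrist_force: [-0.6, -0.1, 0.6]
gripper_width: 0.0435
36.0 [0.511  0.2892 0.1601] [[0.984, 0.001, 0.18], [-0.18, -0.002, 0.984], [0.001, -1.0, -0.002]] [-0.6 -0.1  0.6] 0.04353705765723769 [ 0.38  0.15  1.65 -0.    1.34 -1.01]
3846 ((509.1028747558594, 290.18011474609375), (29.131824493408203, 139.0552978515625), 79.64212799072266) 0.05210547251052199
```

View pics/wrist14.png

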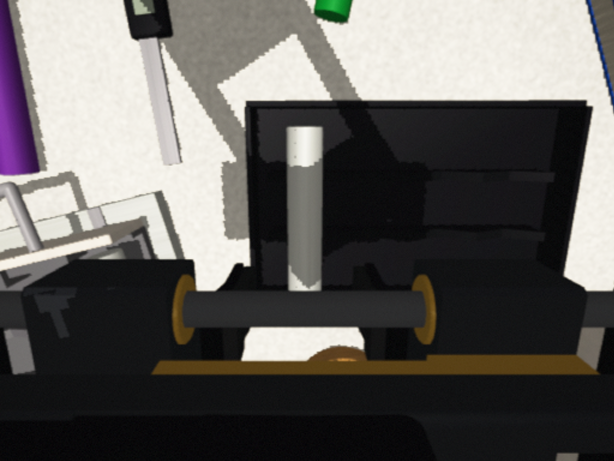

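View pics/scene14.png

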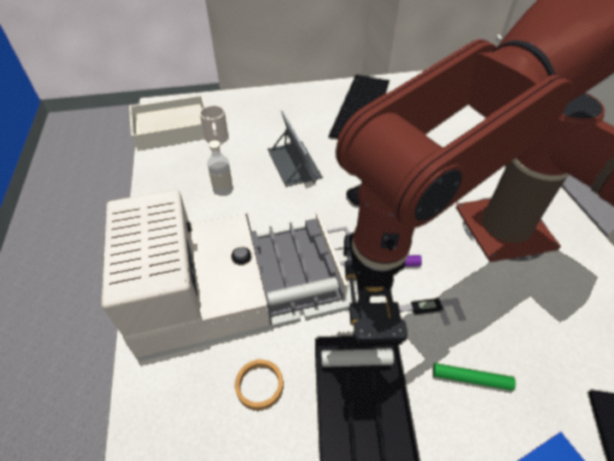

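View pics/top14.png

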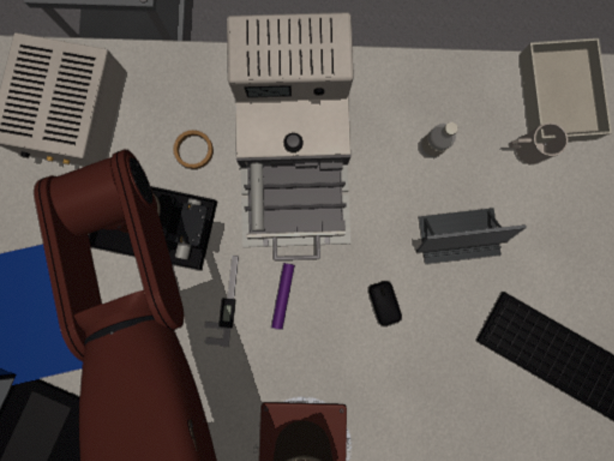

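```bash
python3 -m handwheel '[{"twist":[0,0,0],"translation":[0,0.02,0.001],"fingers":0},{"twist":[0,0,0],"translation":[0,0.03,0],"fingers":0},{"twist":[0,0,0],"translation":[0,0.03,0],"fingers":0},{"twist":[0,0,0],"translation":[0,0.03,0],"fingers":0},{"twist":[0,0,0],"translation":[0,0.015,0],"fingers":0},{"twist":[0,0,0],"translation":[0,0.01,0],"fingers":0},{"twist":[0,0,0],"translation":[0,0,0],"fingers":0},{"twist":[0,0,0],"translation":[0,0.01,0],"fingers":0},{"twist":[0,0,0],"translation":[0,0.01,0],"fingers":0},{"twist":[0,0,0],"translation":[0,0.008,0],"fingers":0}]'; python3 -m handwheel '[{"twist":[0,0,0],"translation":[0,0.008,0],"fingers":0},{"twist":[0,0,0],"translation":[0,0.004,0],"fingers":0},{"twist":[0,0,0],"translation":[0,0,0],"fingers":0},{"twist":[0,0,0],"translation":[0,0,0],"fingers":0.3},{"twist":[0,0,0],"translation":[0,0,0],"fingers":1},{"twist":[0,0,0],"translation":[0,0,0],"fingers":1},{"twist":[0,0,0],"translation":[0,0,0],"fingers":1},{"twist":[0,0,0],"translation":[0,0,0],"fingers":1},{"twist":[0,0,0],"translation":[0,0,0],"fingers":1},{"twist":[0,0,0],"translation":[0,0,0],"fingers":1}]'
```

```text
time_s: 37.15
position: [0.5116, 0.2899, -0.0031]
tool_rot: [[0.984, 0.001, 0.18], [-0.18, -0.002, 0.984], [0.002, -1.0, -0.002]]
wrist_force: [-0.3, -1.5, -0.4]
gripper_width: 0.0435
time_s: 38.15
position: [0.5117, 0.2894, -0.0144]
tool_rot: [[0.984, 0.001, 0.18], [-0.18, -0.003, 0.984], [0.002, -1.0, -0.002]]
wrist_force: [-1.9, -4.3, 5.2]
gripper_width: 0.0295
```

```bash
python3 -m handwheel '[{"twist":[0,0,0],"translation":[0,-0.005,0],"fingers":1},{"twist":[0,0,0],"translation":[0,-0.015,0],"fingers":1},{"twist":[0,0,0],"translation":[0,-0.03,0],"fingers":1},{"twist":[0,0,0],"translation":[0,-0.03,0],"fingers":1},{"twist":[0,0,0],"translation":[0,-0.03,0],"fingers":1},{"twist":[0,0,0],"translation":[0,-0.03,0],"fingers":1},{"twist":[0,0,0],"translation":[0,-0.03,0],"fingers":1},{"twist":[0,-6.9,0],"translation":[0,-0.005,0],"fingers":1},{"twist":[0,-6.9,0],"translation":[0,0,0],"fingers":1},{"twist":[0,0,0],"translation":[0.006,0,-0.02],"fingers":1}]'; python3 -m handwheel '[{"twist":[0,0,0],"translation":[0.012,0,-0.04],"fingers":1},{"twist":[0,0,0],"translation":[0.012,0,-0.04],"fingers":1},{"twist":[0,0,0],"translation":[0.012,0,-0.04],"fingers":1},{"twist":[0,0,0],"translation":[0.012,0,-0.04],"fingers":1},{"twist":[0,0,0],"translation":[0.009,0,-0.03],"fingers":1},{"twist":[0,0,0],"translation":[0.006,0,-0.02],"fingers":1},{"twist":[0,0,0],"translation":[0,0,0],"fingers":1},{"twist":[0,0,0],"translation":[0,0,0],"fingers":1},{"twist":[0,0,0],"translation":[0,0,0],"fingers":1},{"twist":[0,0,0],"translation":[0,0,0],"fingers":1}]'; cat > lg.py <<'E'
from h import *
a=np.deg2rad(3.4);o=np.array([.679,.039,0]);Rr=np.array([[np.cos(a),np.sin(a),0],[-np.sin(a),np.cos(a),0],[0,0,1]])
def LG(fn):
    z=np.load(fn);i,d=z['i'],z['d'];m={k:z[k] for k in ['camera_matrix','R','t']}
    return i,d,m,(pts(d,m)-o)@Rr.T*1000
E
python3 - <<'E'
from lg import *
s=st();print('tcp logger',(np.array(s['position'])-o)@Rr.T)
for n in ['wrist']:
    m=cams.camera_model(n);i,d=cams.grab_frame(n);save(n+'15',i,1.2);np.savez(n+'15.npz',i=i,d=d,**m)
i,d,m,L=LG('wrist15.npz')
k=(L[...,2]>200)&(L[...,2]<235);k[:70]=0;k[215:]=0;k[:,:215]=0;k[:,290:]=0
q=L[k];print(len(q),np.percentile(q,[0.5,50,99.5],0).round(1))
E
```

```text
time_s: 39.15
position: [0.5178, 0.2727, 0.1616]
tool_rot: [[0.998, 0.002, -0.066], [0.066, 0.0, 0.998], [0.002, -1.0, -0.0]]
wrist_force: [1.1, 0.1, -2.2]
gripper_width: 0.0289
time_s: 40.15
position: [0.5935, 0.066, 0.1608]
tool_rot: [[0.998, 0.001, -0.061], [0.061, -0.002, 0.998], [0.001, -1.0, -0.002]]
wrist_force: [-0.1, -0.1, -2.2]
gripper_width: 0.0294
40.15 [0.5935 0.066  0.1608] [[0.998, 0.001, -0.061], [0.061, -0.002, 0.998], [0.001, -1.0, -0.002]] [-0.1 -0.1 -2.2] 0.02940831813451156 [-0.02  0.17  1.63 -0.    1.34 -1.65]
tcp logger [-0.08372783  0.03200497  0.1607654 ]
7508 [[-156.1   17.9  215.1]
 [-132.5   32.2  225. ]
 [-105.2   46.8  227.9]]
```

View pics/wrist15.png

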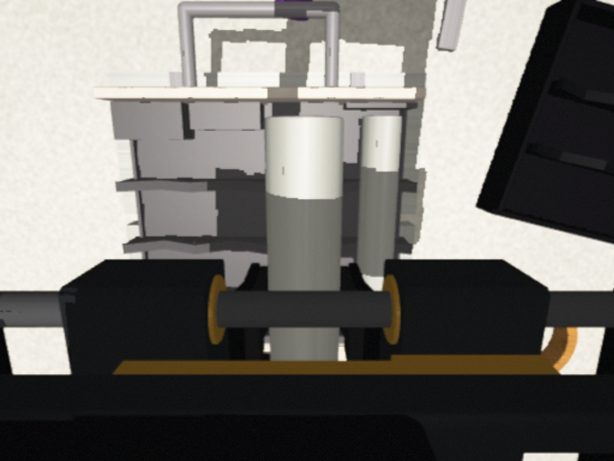

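```bash
python3 -m handwheel '[{"twist":[0,0,0],"translation":[0.001,0.015,-0.002],"fingers":1},{"twist":[0,0,0],"translation":[0,0.025,0],"fingers":1},{"twist":[0,0,0],"translation":[0,0.025,0],"fingers":1},{"twist":[0,0,0],"translation":[0,0.025,0],"fingers":1},{"twist":[0,0,0],"translation":[0,0.025,0],"fingers":1},{"twist":[0,0,0],"translation":[0,0.02,0],"fingers":1},{"twist":[0,0,0],"translation":[0,0.01,0],"fingers":1},{"twist":[0,0,0],"translation":[0,0.005,0],"fingers":1},{"twist":[0,0,0],"translation":[0,0,0],"fingers":1},{"twist":[0,0,0],"translation":[0,0,0],"fingers":1}]'; python3 -m handwheel '[{"twist":[0,0,0],"translation":[0,0.002,0],"fingers":1},{"twist":[0,0,0],"translation":[0,0.002,0],"fingers":1},{"twist":[0,0,0],"translation":[0,0.001,0],"fingers":1},{"twist":[0,0,0],"translation":[0,0,0],"fingers":0.3},{"twist":[0,0,0],"translation":[0,0,0],"fingers":0.2},{"twist":[0,0,0],"translation":[0,0,0],"fingers":0.1},{"twist":[0,0,0],"translation":[0,0,0],"fingers":0.1},{"twist":[0,0,0],"translation":[0,0,0],"fingers":0.1},{"twist":[0,0,0],"translation":[0,0,0],"fingers":0.1},{"twist":[0,0,0],"translation":[0,0,0],"fingers":0.1}]'; python3 -m handwheel '[{"twist":[0,0,0],"translation":[0,-0.01,0],"fingers":0.1},{"twist":[0,0,0],"translation":[0,-0.025,0],"fingers":0.1},{"twist":[0,0,0],"translation":[0,-0.04,0],"fingers":0.1},{"twist":[0,0,0],"translation":[0,-0.04,0],"fingers":0},{"twist":[0,0,0],"translation":[0,-0.04,0],"fingers":0},{"twist":[0,0,0],"translation":[0,-0.02,0],"fingers":0},{"twist":[0,0,0],"translation":[0,0,0],"fingers":0},{"twist":[0,0,0],"translation":[0,0,0],"fingers":0},{"twist":[0,0,0],"translation":[0,0,0],"fingers":0},{"twist":[0,0,0],"translation":[0,0,0],"fingers":0}]';  python3 - <<'E'
from lg import *
s=st()
for n in ['wrist','scene']:
    m=cams.camera_model(n);i,d=cams.grab_frame(n);save(n+'16',i,1.2);np.savez(n+'16.npz',i=i,d=d,**m)
E
```

```text
time_s: 41.2
position: [0.596, 0.0625, 0.0116]
tool_rot: [[0.998, 0.002, -0.06], [0.06, -0.002, 0.998], [0.002, -1.0, -0.002]]
wrist_force: [0.6, 0.3, -2.3]
gripper_width: 0.0292
time_s: 42.2
position: [0.5951, 0.0624, 0.0056]
tool_rot: [[0.998, 0.001, -0.06], [0.06, -0.002, 0.998], [0.0, -1.0, -0.002]]
wrist_force: [-0.3, 0.4, -0.7]
gripper_width: 0.0394
time_s: 43.2
position: [0.5937, 0.0629, 0.1786]
tool_rot: [[0.998, -0.003, -0.06], [0.06, -0.002, 0.998], [-0.003, -1.0, -0.002]]
wrist_force: [0.6, -0.3, 0.4]
gripper_width: 0.0434
43.2 [0.5937 0.0629 0.1786] [[0.998, -0.003, -0.06], [0.06, -0.002, 0.998], [-0.003, -1.0, -0.002]] [ 0.6 -0.3  0.4] 0.04339977157308864 [-0.03  0.16  1.61 -0.    1.38 -1.66]
```

View pics/wrist16.png

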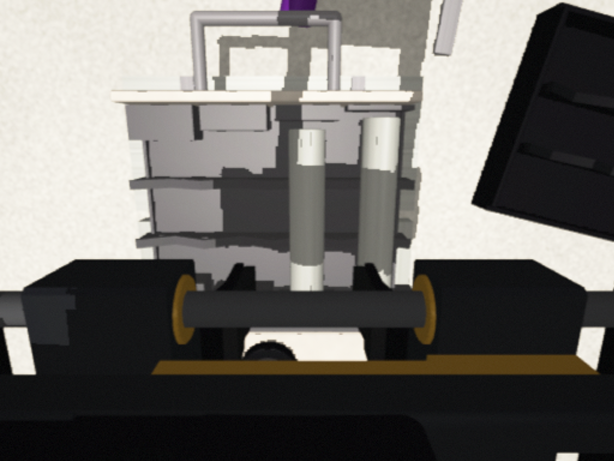

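View pics/scene16.png

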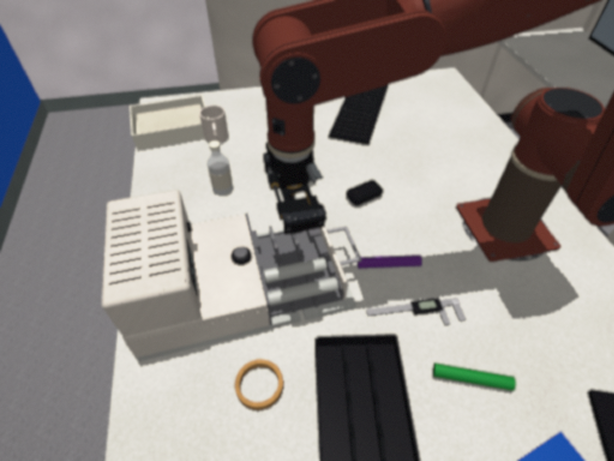

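```bash
python3 - <<'E'
from lg import *
i,d,m,L=LG('wrist16.npz');g=i.sum(2)
for x0,x1 in ((240,275),(298,338)):
    k=(L[...,2]>62)&(L[...,2]<80);k[:88]=0;k[225:]=0;k[:,:x0]=0;k[:,x1:]=0
    k=cv2.morphologyEx(k.astype(np.uint8),cv2.MORPH_OPEN,np.ones((3,3)))>0
    q=L[k];print(len(q),cv2.minAreaRect(q[:,:2].astype(np.float32)),np.percentile(q,[1,50,99],0).round(1).tolist())
    for r in range(100,225,25):
        s=L[r][k[r]]; 
        if len(s): print(r,np.round([s[:,0].mean(),s[:,1].mean(),s[:,2].max()],1))
E
```

```text
3193 ((-95.44499206542969, 31.263277053833008), (116.824951171875, 27.572816848754883), 0.005134770646691322) [[-152.9, 17.9, 62.7], [-100.4, 31.5, 69.7], [-39.8, 44.7, 72.6]]
125 [-138.2   31.    72. ]
150 [-114.6   31.1   71.8]
175 [-90.1  30.6  72.7]
200 [-64.6  31.2  72.6]
3409 ((-100.31637573242188, 90.98281860351562), (27.798744201660156, 125.4959487915039), 89.98573303222656) [[-162.0, 77.7, 62.4], [-106.5, 89.7, 69.8], [-41.3, 104.2, 72.7]]
100 [-161.    90.    72.3]
125 [-138.2   89.8   71.7]
150 [-114.6   89.9   73. ]
175 [-90.1  89.6  72.7]
200 [-64.6  89.8  72.6]
```

```bash
python3 -m handwheel '[{"twist":[0,8.5,0],"translation":[0,0,0],"fingers":-0.2},{"twist":[0,8.5,0],"translation":[0,0,0],"fingers":-0.2},{"twist":[0,8.5,0],"translation":[0,0,0],"fingers":-0.2},{"twist":[0,8.5,0],"translation":[0,0,0],"fingers":-0.2},{"twist":[0,8.5,0],"translation":[0,0,0],"fingers":-0.2},{"twist":[0,8.5,0],"translation":[0,0,0],"fingers":-0.2},{"twist":[0,8.5,0],"translation":[0,0,0],"fingers":-0.2},{"twist":[0,8.5,0],"translation":[0,0,0],"fingers":-0.2},{"twist":[0,8.5,0],"translation":[0,0,0],"fingers":-0.2},{"twist":[0,8.5,0],"translation":[0,0,0],"fingers":-0.2}]'; python3 -m handwheel '[{"twist":[0,5,0],"translation":[0,0,0],"fingers":-0.2},{"twist":[0,0,0],"translation":[0.003,0,-0.018],"fingers":-0.2},{"twist":[0,0,0],"translation":[0.006,0,-0.03],"fingers":-0.2},{"twist":[0,0,0],"translation":[0.006,0,-0.03],"fingers":-0.2},{"twist":[0,0,0],"translation":[0.006,0,-0.03],"fingers":-0.2},{"twist":[0,0,0],"translation":[0.006,0,-0.03],"fingers":-0.2},{"twist":[0,0,0],"translation":[0.002,0,-0.01],"fingers":-0.2},{"twist":[0,0,0],"translation":[0,0,0],"fingers":-0.2},{"twist":[0,0,0],"translation":[0,0,0],"fingers":-0.2},{"twist":[0,0,0],"translation":[0,0,0],"fingers":-0.2}]'; python3 - <<'E'
from lg import *
s=st()
for n in ['wrist','top']:
    m=cams.camera_model(n);i,d=cams.grab_frame(n);save(n+'17',i,1.2);np.savez(n+'17.npz',i=i,d=d,**m)
i,d,m,L=LG('wrist17.npz')
for r in range(130,215,20):
    s=L[r,230:270];k=(s[:,2]>68)&(s[:,2]<85)
    if k.any(): print('h',np.round(s[k].mean(0),1))
E
```

```text
time_s: 44.3
position: [0.5946, 0.0628, 0.1797]
tool_rot: [[0.141, -0.001, 0.99], [-0.99, -0.002, 0.141], [0.002, -1.0, -0.001]]
wrist_force: [0.1, 0.4, -1.1]
gripper_width: 0.0525
time_s: 45.3
position: [0.45, 0.0251, 0.1807]
tool_rot: [[0.06, 0.001, 0.998], [-0.998, -0.002, 0.06], [0.002, -1.0, 0.001]]
wrist_force: [0.9, 0.2, -0.2]
gripper_width: 0.0525
45.3 [0.45   0.0251 0.1807] [[0.06, 0.001, 0.998], [-0.998, -0.002, 0.06], [0.002, -1.0, 0.001]] [ 0.9  0.2 -0.2] 0.052493229964833334 [-0.12 -0.21  1.96 -0.    1.39 -0.18]
h [-225.5   49.2   76.8]
h [-231.6   30.4   75.7]
h [-231.1   11.2   76.3]
h [-231.1   -8.7   76.1]
h [-231.1  -29.3   75.9]
```

View pics/wrist17.png

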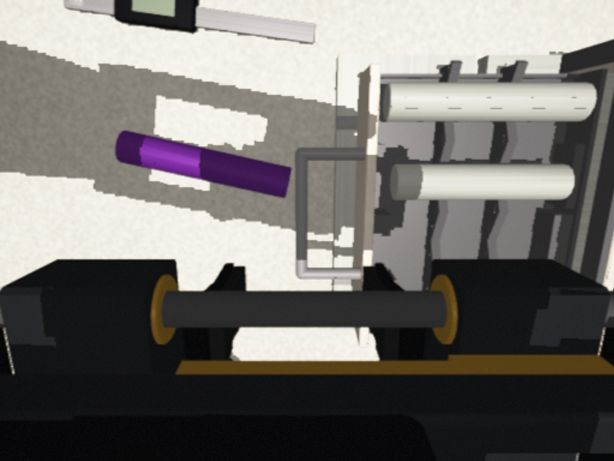

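View pics/top17.png

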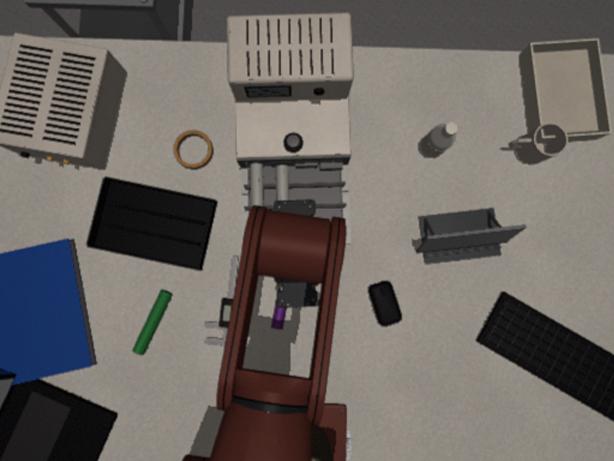

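```bash
python3 -m handwheel '[{"twist":[0,0,0],"translation":[0,0.015,-0.002],"fingers":-0.2},{"twist":[0,0,0],"translation":[0,0.025,0],"fingers":-0.2},{"twist":[0,0,0],"translation":[0,0.025,0],"fingers":-0.2},{"twist":[0,0,0],"translation":[0,0.025,0],"fingers":-0.2},{"twist":[0,0,0],"translation":[0,0.025,0],"fingers":-0.2},{"twist":[0,0,0],"translation":[0,0.02,0],"fingers":-0.2},{"twist":[0,0,0],"translation":[0,0.015,0],"fingers":-0.2},{"twist":[0,0,0],"translation":[0,0.008,0],"fingers":-0.2},{"twist":[0,0,0],"translation":[0,0,0],"fingers":-0.2},{"twist":[0,0,0],"translation":[0,0,0],"fingers":0.3}]'; python3 -m handwheel '[{"twist":[0,0,0],"translation":[0,0,0],"fingers":1},{"twist":[0,0,0],"translation":[0,0,0],"fingers":1},{"twist":[0,0,0],"translation":[0,0,0],"fingers":1},{"twist":[0,0,0],"translation":[0,0,0],"fingers":1},{"twist":[0,0,0],"translation":[0,0,0],"fingers":1},{"twist":[0,0,0],"translation":[0,0,0],"fingers":1},{"twist":[0,0,0],"translation":[0,0,0],"fingers":1},{"twist":[0,0,0],"translation":[0,0,0],"fingers":1},{"twist":[0,0,0],"translation":[0,0,0],"fingers":1},{"twist":[0,0,0],"translation":[0,0,0],"fingers":1}]'
```

```text
time_s: 46.4
position: [0.4472, 0.0246, 0.0227]
tool_rot: [[0.06, 0.001, 0.998], [-0.998, -0.002, 0.06], [0.002, -1.0, 0.0]]
wrist_force: [0.4, 0.3, -0.5]
gripper_width: 0.0489
time_s: 47.4
position: [0.4479, 0.0245, 0.0229]
tool_rot: [[0.06, 0.002, 0.998], [-0.998, -0.002, 0.06], [0.002, -1.0, 0.002]]
wrist_force: [4.7, 0.4, -3.2]
gripper_width: 0.0091
```

```bash
python3 -m handwheel '[{"twist":[0,0,0],"translation":[0,0,0.003],"fingers":1},{"twist":[0,0,0],"translation":[0,0,0.006],"fingers":1},{"twist":[0,0,0],"translation":[0,0,0.009],"fingers":1},{"twist":[0,0,0],"translation":[0,0,0.01],"fingers":1},{"twist":[0,0,0],"translation":[0,0,0.01],"fingers":1},{"twist":[0,0,0],"translation":[0,0,0.01],"fingers":1},{"twist":[0,0,0],"translation":[0,0,0.01],"fingers":1},{"twist":[0,0,0],"translation":[0,0,0.01],"fingers":1},{"twist":[0,0,0],"translation":[0,0,0.01],"fingers":1},{"twist":[0,0,0],"translation":[0,0,0.01],"fingers":1}]'; python3 -m handwheel '[{"twist":[0,0,0],"translation":[0,0,0.01],"fingers":1},{"twist":[0,0,0],"translation":[0,0,0.01],"fingers":1},{"twist":[0,0,0],"translation":[0,0,0.01],"fingers":1},{"twist":[0,0,0],"translation":[0,0,0.01],"fingers":1},{"twist":[0,0,0],"translation":[0,0,0.01],"fingers":1},{"twist":[0,0,0],"translation":[0,0,0.01],"fingers":1},{"twist":[0,0,0],"translation":[0,0,0.01],"fingers":1},{"twist":[0,0,0],"translation":[0,0,0.008],"fingers":1},{"twist":[0,0,0],"translation":[0,0,0.005],"fingers":1},{"twist":[0,0,0],"translation":[0,0,0.003],"fingers":1}]'
```

```text
time_s: 48.4
position: [0.5343, 0.0297, 0.0228]
tool_rot: [[0.06, -0.002, 0.998], [-0.998, -0.002, 0.06], [0.002, -1.0, -0.002]]
wrist_force: [-2.1, -0.6, 5.7]
gripper_width: 0.009
time_s: 49.4
position: [0.6207, 0.0349, 0.0228]
tool_rot: [[0.06, -0.0, 0.998], [-0.998, -0.002, 0.06], [0.002, -1.0, -0.001]]
wrist_force: [-1.4, -0.3, 6.6]
gripper_width: 0.009
```

```bash
python3 -m handwheel '[{"twist":[0,0,0],"translation":[0,0,0.002],"fingers":1},{"twist":[0,0,0],"translation":[0,0,0.002],"fingers":1},{"twist":[0,0,0],"translation":[0,0,0.001],"fingers":1},{"twist":[0,0,0],"translation":[0,0,0.001],"fingers":1},{"twist":[0,0,0],"translation":[0,0,0.001],"fingers":1},{"twist":[0,0,0],"translation":[0,0,0],"fingers":1},{"twist":[0,0,0],"translation":[0,0,0],"fingers":1},{"twist":[0,0,0],"translation":[0,0,0],"fingers":1},{"twist":[0,0,0],"translation":[0,0,0],"fingers":1},{"twist":[0,0,0],"translation":[0,0,0],"fingers":1}]'
```

```text
time_s: 50.4
position: [0.6276, 0.0353, 0.0228]
tool_rot: [[0.06, 0.0, 0.998], [-0.998, -0.002, 0.06], [0.002, -1.0, 0.0]]
wrist_force: [-2.1, 0.1, 4.8]
gripper_width: 0.009
```

```bash
python3 -m handwheel '[{"twist":[0,0,0],"translation":[0,0,0.001],"fingers":1},{"twist":[0,0,0],"translation":[0,0,0.001],"fingers":1},{"twist":[0,0,0],"translation":[0,0,0.001],"fingers":1},{"twist":[0,0,0],"translation":[0,0,0.001],"fingers":1},{"twist":[0,0,0],"translation":[0,0,0],"fingers":1},{"twist":[0,0,0],"translation":[0,0,0],"fingers":1},{"twist":[0,0,0],"translation":[0,0,0],"fingers":1},{"twist":[0,0,0],"translation":[0,0,0],"fingers":1},{"twist":[0,0,0],"translation":[0,0,0],"fingers":1},{"twist":[0,0,0],"translation":[0,0,0],"fingers":1}]'
```

```text
time_s: 51.4
position: [0.6293, 0.0354, 0.0227]
tool_rot: [[0.06, -0.004, 0.998], [-0.998, -0.003, 0.06], [0.002, -1.0, -0.005]]
wrist_force: [-10.1, -0.3, 10.7]
gripper_width: 0.0086
```

```bash
python3 -m handwheel '[{"twist":[0,0,0],"translation":[0,0,-0.001],"fingers":0.5},{"twist":[0,0,0],"translation":[0,0,0],"fingers":0},{"twist":[0,0,0],"translation":[0,0,0],"fingers":-0.2},{"twist":[0,0,0],"translation":[0,0,0],"fingers":-0.2},{"twist":[0,0,0],"translation":[0,0,0],"fingers":-0.2},{"twist":[0,0,0],"translation":[0,-0.015,0],"fingers":-0.2},{"twist":[0,0,0],"translation":[0,-0.03,0],"fingers":-0.2},{"twist":[0,0,0],"translation":[0,-0.04,0],"fingers":-0.2},{"twist":[0,0,0],"translation":[0,-0.045,0],"fingers":-0.2},{"twist":[0,0,0],"translation":[0,-0.03,0],"fingers":1}]'; python3 -m handwheel '[{"twist":[0,0,0],"translation":[0,0,0],"fingers":1},{"twist":[0,0,0],"translation":[0,0,0],"fingers":1},{"twist":[0,0,0],"translation":[0,0,0],"fingers":1},{"twist":[0,0,0],"translation":[0,0,0],"fingers":1},{"twist":[0,0,0],"translation":[0,0,0],"fingers":1},{"twist":[0,0,0],"translation":[0,0,0],"fingers":1},{"twist":[0,0,0],"translation":[0,0,0],"fingers":1},{"twist":[0,0,0],"translation":[0,0,0],"fingers":1},{"twist":[0,0,0],"translation":[0,0,0],"fingers":1},{"twist":[0,0,0],"translation":[0,0,0],"fingers":1}]'; python3 - <<'E'
from lg import *
s=st()
for n in ['wrist','scene']:
    m=cams.camera_model(n);i,d=cams.grab_frame(n);save(n+'18',i,1.2);np.savez(n+'18.npz',i=i,d=d,**m)
i,d,m,L=LG('wrist18.npz')
for r in range(100,215,15):
    s=L[r,230:310];k=(s[:,2]>68)&(s[:,2]<85)&(s[:,0]<-35)
    if k.any(): print('h',r,k.sum(),np.round(s[k].mean(0),1))
k=(L[...,2]>118)&(L[...,2]<130)&(d>0);k[:, :300]=0;k[:100]=0;k[215:]=0
q=L[k];print('btn',len(q),np.percentile(q,[2,50,98],0).round(1).tolist())
E
```

```text
time_s: 52.4
position: [0.6322, 0.0359, 0.188]
tool_rot: [[0.06, 0.006, 0.998], [-0.998, -0.003, 0.06], [0.003, -1.0, 0.006]]
wrist_force: [0.5, -0.2, 0.3]
gripper_width: 0.0489
time_s: 53.4
position: [0.6307, 0.0359, 0.1827]
tool_rot: [[0.06, 0.001, 0.998], [-0.998, -0.002, 0.06], [0.002, -1.0, 0.001]]
wrist_force: [-1.2, 0.1, 0.3]
gripper_width: 0.0002
53.4 [0.6307 0.0359 0.1827] [[0.06, 0.001, 0.998], [-0.998, -0.002, 0.06], [0.002, -1.0, 0.001]] [-1.2  0.1  0.3] 0.00024277615089238907 [-0.07  0.24  1.51 -0.    1.39 -0.13]
h 130 21 [-45.   49.1  76.9]
h 145 11 [-49.7  35.   76.1]
h 160 11 [-49.7  20.6  76.1]
h 175 10 [-49.2   5.9  76.1]
h 190 10 [-49.2  -9.2  75.8]
h 205 10 [-49.2 -24.5  76.5]
btn 2286 [[16.2, -15.1, 118.1], [129.5, 8.6, 126.3], [131.2, 71.9, 129.6]]
```

View pics/wrist18.png

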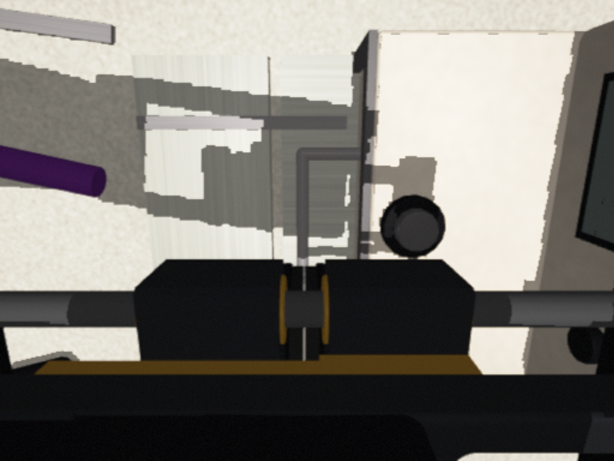

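View pics/scene18.png

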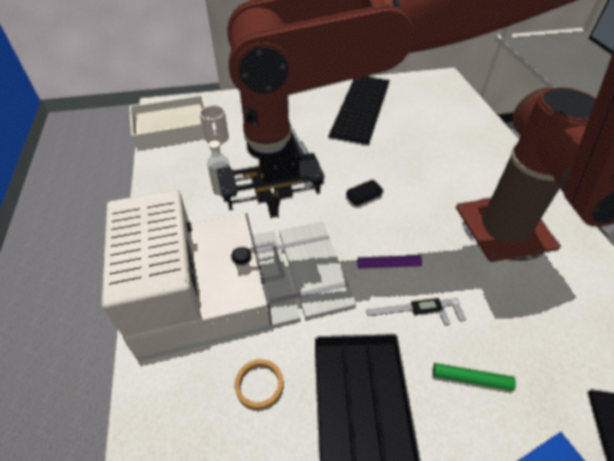

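```bash
python3 - <<'E'
from lg import *
i,d,m,L=LG('wrist18.npz');P=pts(d,m)
g=cv2.cvtColor(i,cv2.COLOR_RGB2GRAY)
k=np.zeros(g.shape,np.uint8);k[155:225,305:385]=(g[155:225,305:385]<75)
n,l,s,c=cv2.connectedComponentsWithStats(k)
for j in range(1,n):
    if s[j,4]>200:
        q=P[l==j]; q2=q[(q[:,2]>.117)&(q[:,2]<.13)]
        print(s[j],c[j],len(q2),np.percentile(q2,[3,50,97],0).round(4).tolist() if len(q2) else '')
z=np.load('top14.npz');i,d=z['i'],z['d'];m={k:z[k] for k in ['camera_matrix','R','t']};P=pts(d,m)
q=P[105:130,230:260].reshape(-1,3);q=q[(q[:,2]>.117)&(q[:,2]<.13)];print(len(q),np.percentile(q,[3,50,97],0).round(4).tolist())
E
python3 -m handwheel '[{"twist":[0,-8.5,0],"translation":[0,0,0],"fingers":1},{"twist":[0,-8.5,0],"translation":[0,0,0],"fingers":1},{"twist":[0,-8.5,0],"translation":[0,0,0],"fingers":1},{"twist":[0,-8.5,0],"translation":[0,0,0],"fingers":1},{"twist":[0,-8.5,0],"translation":[0,0,0],"fingers":1},{"twist":[0,-8.5,0],"translation":[0,0,0],"fingers":1},{"twist":[0,-8.5,0],"translation":[0,0,0],"fingers":1},{"twist":[0,-8.5,0],"translation":[0,0,0],"fingers":1},{"twist":[0,-8.5,0],"translation":[0,0,0],"fingers":1},{"twist":[0,-8.5,0],"translation":[0,0,0],"fingers":1}]'
```

```text
[ 305  162   72   63 2814] [342.13113006 195.07071784] 1531 [[0.691, 0.0244, 0.1171], [0.7069, 0.0433, 0.1263], [0.7267, 0.0597, 0.1281]]
150 [[0.6899, 0.0244, 0.1171], [0.7073, 0.0411, 0.1251], [0.7265, 0.0599, 0.1291]]
time_s: 54.5
position: [0.6306, 0.0359, 0.1827]
tool_rot: [[1.0, 0.001, 0.021], [-0.021, -0.002, 1.0], [0.001, -1.0, -0.002]]
wrist_force: [0.1, 0.6, -0.8]
gripper_width: 0.0004
```

```bash
python3 -m handwheel '[{"twist":[0,0,0],"translation":[0.02,0,0.002],"fingers":1},{"twist":[0,0,0],"translation":[0.03,0,0.003],"fingers":1},{"twist":[0,0,0],"translation":[0.0275,0,0.0027],"fingers":1},{"twist":[0,0,0],"translation":[0,0.02,0],"fingers":1},{"twist":[0,0,0],"translation":[0,0.025,0],"fingers":1},{"twist":[0,0,0],"translation":[0,0.02,0],"fingers":1},{"twist":[0,0,0],"translation":[0,0.015,0],"fingers":1},{"twist":[0,0,0],"translation":[0,0.01,0],"fingers":1},{"twist":[0,0,0],"translation":[0,0,0],"fingers":1},{"twist":[0,0,0],"translation":[0,0,0],"fingers":1}]'; python3 - <<'E'
from h import *
s=st()
m=cams.camera_model('scene');i,d=cams.grab_frame('scene');save('s19',i[130:260,130:260],4.5)
E
```

```text
time_s: 55.5
position: [0.7089, 0.0413, 0.0936]
tool_rot: [[1.0, 0.002, 0.027], [-0.027, -0.002, 1.0], [0.002, -1.0, -0.002]]
wrist_force: [-0.5, 0.6, 0.3]
gripper_width: 0.0006
55.5 [0.7089 0.0413 0.0936] [[1.0, 0.002, 0.027], [-0.027, -0.002, 1.0], [0.002, -1.0, -0.002]] [-0.5  0.6  0.3] 0.000554251457869484 [-0.05  0.49  1.36 -0.    1.29 -1.59]
```

View pics/s19.png

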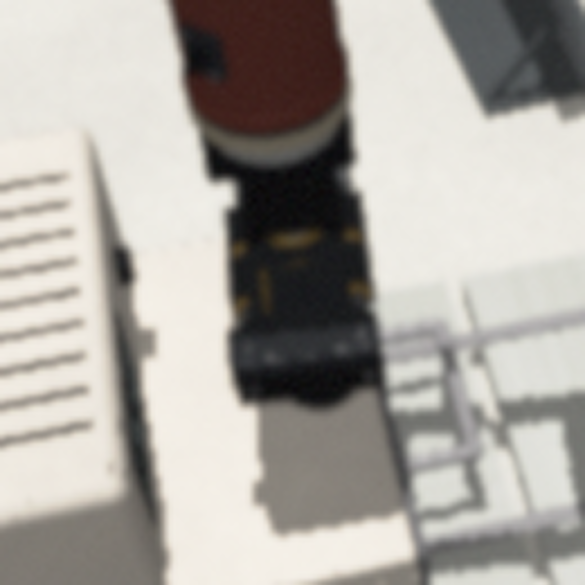

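Over the button; press in small steps.

```bash
python3 -m handwheel '[{"twist":[0,0,0],"translation":[0,0.004,0],"fingers":1},{"twist":[0,0,0],"translation":[0,0.003,0],"fingers":1},{"twist":[0,0,0],"translation":[0,0.002,0],"fingers":1},{"twist":[0,0,0],"translation":[0,0.002,0],"fingers":1},{"twist":[0,0,0],"translation":[0,0.001,0],"fingers":1},{"twist":[0,0,0],"translation":[0,0.001,0],"fingers":1},{"twist":[0,0,0],"translation":[0,0.001,0],"fingers":1},{"twist":[0,0,0],"translation":[0,0,0],"fingers":1},{"twist":[0,0,0],"translation":[0,0,0],"fingers":1},{"twist":[0,0,0],"translation":[0,0,0],"fingers":1}]'
```

```text
time_s: 56.55
position: [0.7096, 0.0413, 0.0827]
tool_rot: [[1.0, 0.004, 0.027], [-0.027, -0.003, 1.0], [0.004, -1.0, -0.002]]
wrist_force: [-6.3, -0.4, 15.8]
gripper_width: 0.0006
```

```bash
python3 - <<'E'
from h import *
s=env.observe();print(s['ft_torque'],s['wrist_force'],s['position'])
for n in ['scene','wrist']:
    m=cams.camera_model(n);i,d=cams.grab_frame(n);np.savez(n+'20.npz',i=i,d=d,**m)
    save(n+'20',i[130:260,130:260] if n=='scene' else i,4.5 if n=='scene' else 1.5)
E
```

```text
[0.03824076 0.77080632 0.0172606 ] [-6.32309687 -0.35188911 15.76735599] [0.70959737 0.04126161 0.08271097]
```

View pics/wrist20.png

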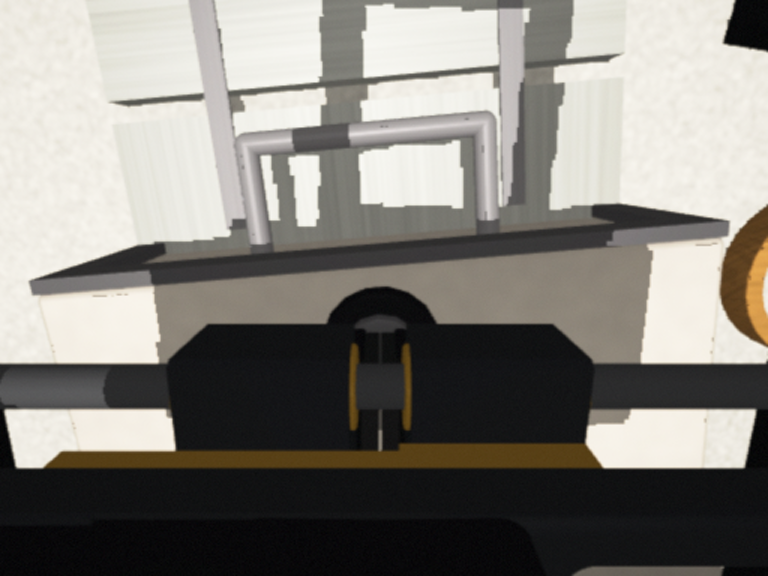

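View pics/scene20.png

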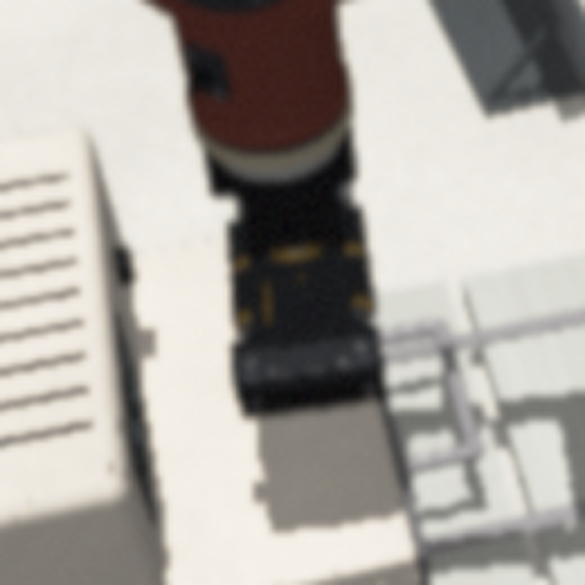

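```bash
python3 - <<'E'
from lg import *
for f,(r0,r1,c0,c1) in (('wrist18.npz',(155,222,305,385)),('wrist20.npz',(190,217,215,295))):
    i,d,m,L=LG(f);q=L[r0:r1,c0:c1].reshape(-1,3);g=i[r0:r1,c0:c1].reshape(-1,3).sum(1)
    print(f)
    for x in range(6,56,4):
        k=(abs(q[:,0]-x)<2)&(abs(q[:,1])<4)&(q[:,2]>95)&(q[:,2]<140)
        if k.any(): print(x,k.sum(),np.percentile(q[k,2],[10,50,90]).round(1),g[k].mean().round())
E
```

```text
wrist18.npz
6 59 [104.3 105.6 113.4] 447.0
10 48 [115.2 116.7 117.9] 90.0
14 57 [116.3 117.7 123.1] 105.0
18 57 [124.4 126.6 127.8] 151.0
22 43 [126.5 127.5 128.2] 153.0
26 45 [126.6 127.5 128.3] 153.0
30 44 [126.4 127.  127.8] 152.0
34 47 [126.5 127.1 128.1] 151.0
38 44 [126.1 127.2 128.1] 150.0
42 42 [126.3 127.  127.9] 143.0
46 9 [117.6 118.  125.6] 85.0
50 40 [116.6 117.3 117.9] 160.0
54 4 [116.4 116.8 116.8] 553.0
wrist20.npz
6 87 [105.1 111.  115.6] 114.0
10 116 [115.8 116.9 117.7] 44.0
14 121 [116.5 117.4 119.3] 63.0
18 67 [118.5 120.3 121.2] 171.0
```

```bash
python3 -m handwheel '[{"twist":[0,0,0],"translation":[0,-0.005,0],"fingers":1},{"twist":[0,0,0],"translation":[0,-0.01,0],"fingers":1},{"twist":[0,0,0],"translation":[0,-0.025,0],"fingers":1},{"twist":[0,0,0],"translation":[0,-0.04,0],"fingers":1},{"twist":[0,0,0],"translation":[0,-0.04,0],"fingers":1},{"twist":[0,0,0],"translation":[-0.03,0,0],"fingers":1},{"twist":[0,0,0],"translation":[-0.04,0,-0.02],"fingers":1},{"twist":[0,0,0],"translation":[-0.04,0,-0.04],"fingers":1},{"twist":[0,0,0],"translation":[-0.04,0,-0.04],"fingers":1},{"twist":[0,0,0],"translation":[-0.04,0,-0.04],"fingers":1}]'; python3 -m handwheel '[{"twist":[0,0,0],"translation":[-0.03,0,-0.04],"fingers":1},{"twist":[0,0,0],"translation":[-0.03,0,-0.04],"fingers":1},{"twist":[0,0,0],"translation":[0,0,0],"fingers":1},{"twist":[0,0,0],"translation":[0,0,0],"fingers":1},{"twist":[0,0,0],"translation":[0,0,0],"fingers":1},{"twist":[0,0,0],"translation":[0,0,0],"fingers":1},{"twist":[0,0,0],"translation":[0,0,0],"fingers":1},{"twist":[0,0,0],"translation":[0,0,0],"fingers":1},{"twist":[0,0,0],"translation":[0,0,0],"fingers":1},{"twist":[0,0,0],"translation":[0,0,0],"fingers":1}]'; python3 - <<'E'
from lg import *
st()
for n in ['top','scene']:
    m=cams.camera_model(n);i,d=cams.grab_frame(n);save(n+'21',i,1.5);np.savez(n+'21.npz',i=i,d=d,**m)
i,d,m,L=LG('top21.npz')
q=L[100:135,225:265].reshape(-1,3);k=(abs(q[:,0]-29)<8)&(abs(q[:,1])<8);print('btn z',np.median(q[k,2]))
q=L[135:165,200:300].reshape(-1,3);k=(q[:,2]>68)&(q[:,2]<85)&(abs(q[:,1])<35)&(q[:,0]<-20);print('handle',q[k].mean(0))
a=np.deg2rad(8.15);oo=np.array([.486,-.379,0]);R2=np.array([[np.cos(a),np.sin(a),0],[-np.sin(a),np.cos(a),0],[0,0,1]])
P=(pts(d,m)-oo)@R2.T
for nm in ('top','scene'):
    z=np.load(nm+'21.npz');mm={k:z[k] for k in ['camera_matrix','R','t']};Q=((pts(z['d'],mm)-oo)@R2.T)[z['d']>0]
    k=(abs(Q[:,1])<.1)&(Q[:,2]>.02)&(Q[:,2]<.11)&(Q[:,0]>-.012)&(Q[:,0]<.06)
    for zz in np.arange(.03,.115,.015):
        kk=k&(abs(Q[:,2]-zz)<.004)
        if kk.sum()>5: print(nm,round(zz,3),kk.sum(),np.percentile(Q[kk,0],[10,50,90]).round(4))
E
```

```text
time_s: 57.65
position: [0.5266, -0.0802, 0.1983]
tool_rot: [[1.0, -0.001, 0.026], [-0.026, -0.002, 1.0], [-0.001, -1.0, -0.002]]
wrist_force: [0.3, -2.6, 0.6]
gripper_width: 0.0003
time_s: 58.65
position: [0.4669, -0.1577, 0.199]
tool_rot: [[1.0, 0.0, 0.027], [-0.027, -0.002, 1.0], [0.001, -1.0, -0.002]]
wrist_force: [0.6, 0.3, -0.1]
gripper_width: 0.0005
58.65 [ 0.4669 -0.1577  0.199 ] [[1.0, 0.0, 0.027], [-0.027, -0.002, 1.0], [0.001, -1.0, -0.002]] [ 0.6  0.3 -0.1] 0.00048006239549427303 [-0.48 -0.11  1.84 -0.    1.41 -2.03]
btn z 127.59166770238765
handle [-50.21328261   1.46713593  76.24922701]
top 0.045 8 [0.0076 0.05   0.0533]
top 0.06 7 [0.0099 0.0124 0.0415]
top 0.09 6 [0.0179 0.0185 0.0193]
top 0.105 8 [0.0211 0.022  0.0227]
scene 0.03 13 [0.0121 0.0302 0.0517]
scene 0.045 24 [0.0189 0.0444 0.0514]
scene 0.06 16 [0.0233 0.0357 0.0399]
scene 0.075 73 [0.0231 0.0265 0.0301]
scene 0.09 15 [0.0262 0.0266 0.0275]
scene 0.105 14 [0.029  0.0297 0.0308]
```

View pics/scene21.png

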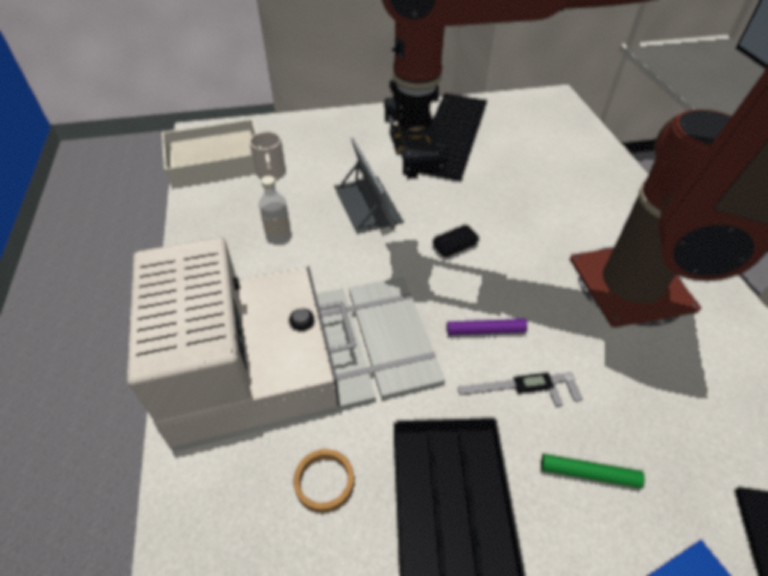

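View pics/top21.png

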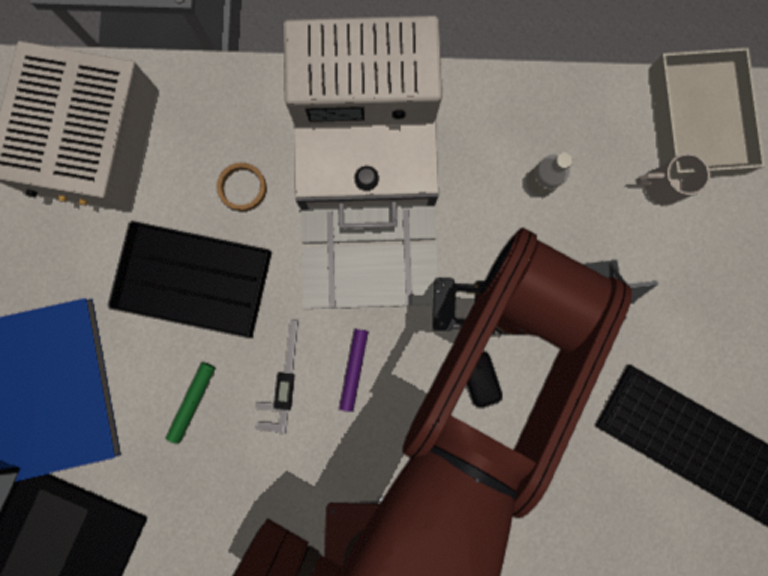

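```bash
python3 -c "
from h import *
print(env.finish_job())"
```

```text
the job is handed in; nothing more can be done
None
```

The job is done and handed in, at about 59 s of robot time; no verdict was reported.

**What I did**
- **Panel:** I lifted it out and leaned it on the rest. The last view shows about 13° of lean, square to the rest, with the lower edge about 3 mm behind the rest's origin.
- **Cylinders:** only two aluminium cylinders were in the cradle. The 158 mm one is in pocket 1 and the 142 mm one in pocket 2; the green and purple look-alikes were left alone. Measured before closing, both lay within about 1–2 mm of their pockets across and in height.
- **Tray:** I pushed it in against its stop. The handle now reads 50 mm before the face, which is fully home.
- **Button:** the cap measured about 6–7 mm lower while pressed (15.8 N on the tool). It is back up in the last picture.
- **Other things on the desk:** by eye in the last pictures, none had moved.

**What failed or disagreed**
- **First panel grasp:** it closed on nothing. The cameras showed the real fingertips about 41 mm short of the reported TCP, and I allowed for that in every move after it.
- **Button height:** the cap measured 127 mm instead of the 123 mm given.
- **Not checked:** I could not see the cylinders once the tray was inside the housing, so their final position rests on the check made with the tray out and a slow push.

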